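# Make up the herb order at the counter

## Task

Make up the customer's order: nest the white tapered liner upright and fully down in the wooden pail, then take the shovel by its handle from the scale, press the front edge of its blade on the liner's rim with all the herb cakes still on the blade, and with the edge kept at the rim tip it so that every cake is scraped off into the liner. Lay the empty shovel back flat on the scale's platform, cover the liner with its wooden lid, seated flat, and put every sealed carton from the machine's catch tray into the wooden order box. Leave the liner seated and do not disturb the other things on the counter; there are two to four cakes and two or three cartons.

Things in the scene. Friction and masses are not known exactly. Their poses are not given: they have to be found in the camera images.
- pail: brown wooden tapered pail, round, open-topped, fixed to the counter. Origin: centre of its underside, z up. 55 mm high; outside radius 54 mm at the foot and 67 mm at the rim; wall 6 mm; its inner floor is 6 mm above its underside. The liner nests in it and then stands on that inner floor with 2 to 4 mm of play all round, its rim 101 mm above the counter
- liner_mid (a point): the white ceramic liner: a round tapered tub, open-topped, 95 mm high, outside radius 46 mm at the foot and 68 mm at the rim, wall 8 mm, floor 6 mm thick, about 0.35 kg, loose, standing upright on the counter at the start. This point is on its axis half-way up (47.5 mm above its underside), z up its axis. Its wall (made of twelve slightly flat sides, one of them centred on the liner's own x axis) can be pinched at the rim; it leans outward by 13 degrees from vertical
- lid_knob (a point): centre of the knob (26 mm across, 18 mm high, on a 20 mm neck) of the loose wooden lid, z up. Lid: a disc 134 mm across, 9 mm thick, with a plug below it, 10 mm high, 108 tapering to 100 mm across, that enters the liner's mouth (120 mm inside). This point is 40 mm above the plug's underside, on which the lid stands at the start, and 30 mm above the disc face that rests on the rim; 0.14 kg
- liner_rim (a point): the centre of the liner's mouth, level with its rim, 95 mm above its underside, on its axis
- shovel: the flat hand shovel lying on the scale, about 0.22 kg: a flat polished steel blade 110 mm long (x), 76 mm wide (y), 3 mm thick, with side and back walls to 19 to 23 mm height and an open front edge; a level wooden handle behind it. Origin: under the centre of the blade; x points from the handle to the open front edge, z up. A small foot under the handle's end lets it stand level
- shovel_grip (a point): the middle of the shovel's handle, a bar 110 mm long (x), 20 mm wide (y), 24 mm high, its centre 43 mm above the underside of the blade and 115 mm behind the blade's centre; axes as the shovel's
- shovel_edge (a point): the middle of the blade's open front edge, 55 mm ahead of the blade's centre
- scale_top (a point): the centre of the top of the black platform of the white shop scale (fixed), 65 mm above the counter; the platform measures 260 mm along its x and 190 mm along its y; z up
- tote: shallow open wooden order box, fixed to the counter. Origin: centre of its underside, z up; outside 190 mm (x) by 150 mm (y) by 60 mm high, walls and floor 6 mm
- tray_floor (a point): the centre of the floor of the steel catch tray in front of the grey sealing machine (fixed), 4 mm above the counter; the tray is 120 mm (x) by 250 mm (y) with a rim 12 mm above the counter; the machine, 320 mm high with the paper roll on top, begins 135 mm from this point towards the tray's +x
- cake1_mid (a point): centre of a hard dark round herb cake (disc 28 mm across, 12 mm thick, about 18 g) lying flat on the shovel's blade at the start; slippery on the blade: it starts to slide at 17 to 23 degrees of slope. Two to four of the four are there in a run
- cake2_mid (a point): centre of a hard dark round herb cake (disc 28 mm across, 12 mm thick, about 18 g) lying flat on the shovel's blade at the start; slippery on the blade: it starts to slide at 17 to 23 degrees of slope. Two to four of the four are there in a run
- cake3_mid (a point): centre of a hard dark round herb cake (disc 28 mm across, 12 mm thick, about 18 g) lying flat on the shovel's blade at the start; slippery on the blade: it starts to slide at 17 to 23 degrees of slope. Two to four of the four are there in a run
- cake4_mid (a point): centre of a hard dark round herb cake (disc 28 mm across, 12 mm thick, about 18 g) lying flat on the shovel's blade at the start; slippery on the blade: it starts to slide at 17 to 23 degrees of slope. Two to four of the four are there in a run
- carton1_mid (a point): centre of a small sealed cardboard carton, 34 mm (its x) by 58 mm (its y) by 44 mm high (z), about 60 g, standing in the catch tray at the start. Two or three of the three are there in a run
- carton2_mid (a point): centre of a small sealed cardboard carton, 34 mm (its x) by 58 mm (its y) by 44 mm high (z), about 60 g, standing in the catch tray at the start. Two or three of the three are there in a run
- carton3_mid (a point): centre of a small sealed cardboard carton, 34 mm (its x) by 58 mm (its y) by 44 mm high (z), about 60 g, standing in the catch tray at the start. Two or three of the three are there in a run
- jar: bystander, not to be disturbed: amber jar with a steel lid, 60 mm across, 85 mm high; origin at its underside
- weight: bystander, not to be disturbed: small brass weight, 36 mm across, 32 mm high; origin at its underside
- mug: bystander, not to be disturbed: white cup without handle, 76 mm across, 80 mm high; origin at its underside
- tin: bystander, not to be disturbed: plain steel tin, 72 mm across, 100 mm high; origin at its underside
Mind the look-alikes: they are no part of the job. What is shaped like the part that bears lid_knob but turquoise is not meant. What is shaped like the part that bears carton3_mid but blue is not meant.

How it is judged:
By the outcome, as a careful person would: the job done as asked, in the order asked, and still so for the second after the job is handed in, with the robot touching nothing.
Of cake1, cake2, cake3, cake4 only 2 to 4 are there at a start; the rules pass over those that are not, and their reading is None.
Of carton1, carton2, carton3 only 2 to 3 are there at a start; the rules pass over those that are not, and their reading is None.
At some moment in a run one of liner, lid, carton1, carton2, carton3 may be knocked a few centimetres aside while the robot is not near it.
It also fails if it takes over 192 s, if anything falls off the work surface, if the arm or the gripper's body presses on something with over 40 N, if the wrist force passes 120 N, or if a joint passes its speed limit or range.

## Robot

A 6-joint arm with a two-finger parallel gripper is mounted at the origin on the work surface. World frame = base frame: x ahead of the robot, y to its left, z up, the work surface at z = 0. Lengths are in m, angles in rad, forces in N, time in s.
With the tool pointing down it reaches from about 0.425 to 0.925 m from the base axis. Payload 12.5 kg.
Tool frame: the origin (TCP) lies midway between the tips of the shut fingers; the grasp point (between the pads) lies 19 mm behind it; z points along the fingers, y is the line along which they close (so a half turn about z gives the same grasp; the last joint's range is limited). The gripper opens to 85 mm and grips with 20 to 120 N. Pads are 22 mm wide; open, the fingers measure 114 mm over their backs; the gripper's body (76 mm by 85 mm) begins 54 mm behind the grasp point. The pads swing forward as they close: fully open they stand 13 mm farther back than shut.
Start: joints at [-1.253, 0.491, 1.559, -0, 1.092, -0.106], TCP at [0.257, -0.57, 0.198] pointing down, gripper open.
Joint ranges: [-3.1, 3.1], [-0.84, 2.19], [0.05, 2.79], [-1.13, 4.28], [0.06, 2.93], [-2.69, 2.69]. Speed limits (rad/s): [2.22, 2.22, 2.79, 3.14, 3.14, 3.14].

## Interface

Orientations are given as a unit quaternion [x, y, z, w].
In Python, from cell import observe, get_image, job_done gives the robot as it stands.
- The arm moves only by the shell command python3 -m pendant 'ROWS' [FORCE]. ROWS is JSON, one flat list of numbers, 5 for each row, row after row: the shift along the tool's x, y, z in units of 60 mm (1.0 is 60 mm), then the turn about the tool's z in units of 0.15 rad (1.0 is 0.15 rad), then the opening, from 0 (shut) to 1 (fully open). In form: [dx, dy, dz, twist, fingers, dx, dy, dz, twist, fingers, ...]. A call has 1 to 10 rows; each row shifts and turns the commanded pose from where the row before left it, along the tool's axes as they then stand; what a row does not reach is not made up. A row lasts 1/8 s, in which the tool goes at most 62.5 mm and 10.7 degrees, less where a joint would pass 70% of its speed; a pose out of reach is approached as far as the arm can. A call with a number of a shift or a turn outside -1 to 1 is refused whole. A call with a gripper value outside its range is refused whole. The fingers move at their own pace and stop on an object; FORCE is the grip in N (left out, the last holds). Time passes only in rows, so rows that do not move let the fingers close. It gives the time, the measured TCP pose, the force, the opening and the grip force at its end, in the units of the state.
- observe(): the state, without advancing time (a new reading comes with each control period).
- get_image(name): name is "scene" or "side" or "wrist"; returns a dict with "frame" (400x640x3 uint8, red, green, blue), "intrinsics" (3x3 intrinsics, pixels), "k1" (the pictures are not rectified: a ray, as slopes to the right and down, at radius r is drawn at 1 + k1 r^2 times it, then the intrinsics apply), "rvec" (rotation vector, rad) and "tvec" (3), from world to camera coordinates, as OpenCV has them. Camera axes: x right, y down, z forward; pixel columns grow to the right and rows downward; lengths in m; the calibration is good to about 2 mm. A picture is of the moment at which its call begins. There is no depth.
- job_done(): hands the job in; it is judged then, once.
The state is a dict: "t": time; "q": joint angles; "joint_vel": joint speeds; "tau": joint torques, N m; "tcp_pos": TCP position; "tcp_rot": TCP orientation; "contact_force": force on the tool from outside, world axes, zero at the start; "torque": the same for the moment, N m; "gripper_width": opening from 0.0 (shut) to 1.0 (fully open); "finger_force": force on a finger pad.
Only numpy, scipy, OpenCV 4.12 (cv2) and the standard library are available. Lean on these libraries where they do the work, as an engineer would, in place of code of your own. Each camera call takes 0.05 s, during which the arm holds its last target. There are 200 camera calls.

## Working session

There is one attempt and no reset: what is moved stays moved. The work goes in short steps, Python scripts to look and compute and a shell command to move; the robot and the scene stay as the last step left them, time stands still between calls to the robot, and variables do not carry over. Pictures are saved under pics/ and viewed, at most 14 in all, crops included, and the job is handed in when it is done.

```bash
ls; mkdir -p pics; cat > h.py <<'E'
import numpy as np, cv2
from cell import observe, get_image, job_done
from scipy.spatial.transform import Rotation as R
def cam(n):
    d=get_image(n); return d
def save(d,f): cv2.imwrite('pics/'+f,cv2.cvtColor(d['frame'],cv2.COLOR_RGB2BGR))
def ray(d,u,v):
    K=np.array(d['intrinsics']); x=(u-K[0,2])/K[0,0]; y=(v-K[1,2])/K[1,1]
    rd=np.hypot(x,y); r=rd
    for _ in range(20): r=rd/(1+d['k1']*r*r)
    s=r/rd if rd>0 else 1
    M=cv2.Rodrigues(np.array(d['rvec'],float))[0]; t=np.array(d['tvec'],float).ravel()
    return -M.T@t, M.T@np.array([x*s,y*s,1])
def onz(d,u,v,z):
    c,r=ray(d,u,v); return c+r*(z-c[2])/r[2]
def px(d,p):
    M=cv2.Rodrigues(np.array(d['rvec'],float))[0]; q=M@np.array(p,float)+np.array(d['tvec'],float).ravel()
    K=np.array(d['intrinsics']); x,y=q[:2]/q[2]; s=1+d['k1']*(x*x+y*y)
    return K[0,0]*x*s+K[0,2],K[1,1]*y*s+K[1,2]
def tool(target,yaw=None):
    "shift (units) in tool axes to bring TCP to target"
    o=observe(); r=R.from_quat(o['tcp_rot']); return r.inv().apply(np.array(target)-o['tcp_pos'])/0.06
E
python3 - <<'E'
from h import *
for n in ['scene','side','wrist']:
    d=cam(n); save(d,n+'0.png'); print(n,d['k1'],ray(d,320,200),d['intrinsics'])
print(observe())
E
```

```text
pics
scene -0.07781975011376317 (array([ 1.40682973, -0.06421992,  0.84987879]), array([-0.77460494,  0.03678275, -0.63151684])) [[412.1295501    0.         324.32053379]
 [  0.         412.1295501  196.56678671]
 [  0.           0.           1.        ]]
side 0.026878715860479206 (array([0.41068815, 0.8710181 , 1.14513454]), array([ 0.07522574, -0.62752051, -0.77507345])) [[516.58964703   0.         322.36013586]
 [  0.         516.58964703 193.48832048]
 [  0.           0.           1.        ]]
wrist 0.010610530616652545 (array([ 0.32056935, -0.54184243,  0.37287132]), array([-0.25056829, -0.10496374, -0.96241295])) [[353.53359386   0.         322.04336596]
 [  0.         353.53359386 200.94427389]
 [  0.           0.           1.        ]]
{'t': 0.15, 'q': array([-1.25258847e+00,  4.91410677e-01,  1.55933310e+00, -2.09441037e-05,
        1.09169091e+00, -1.05571929e-01]), 'joint_vel': array([ 0.00064845, -0.0001446 , -0.00149573, -0.00246996, -0.00019459,
        0.00036528]), 'tau': array([ 1.93517211e-03, -6.18706369e+01, -2.61690760e+01, -9.78753087e-05,
        3.20692314e-03,  2.35882345e-05]), 'tcp_pos': array([ 0.25697417, -0.56950725,  0.19776032]), 'tcp_rot': array([ 9.77634099e-01,  2.10312604e-01, -5.39156323e-05, -4.17651544e-04]), 'contact_force': array([ 0.44296013,  0.30240399, -0.25285431]), 'torque': array([ 0.01626036, -0.02256539, -0.04167172]), 'finger_force': 0.0, 'gripper_width': 1.0013015386523016}
```

View pics/scene0.png

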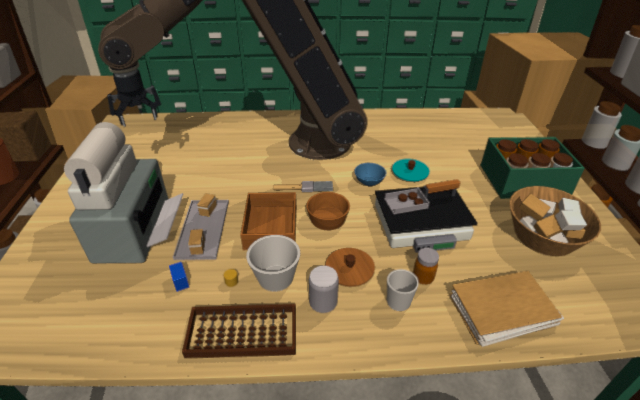

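View pics/side0.png

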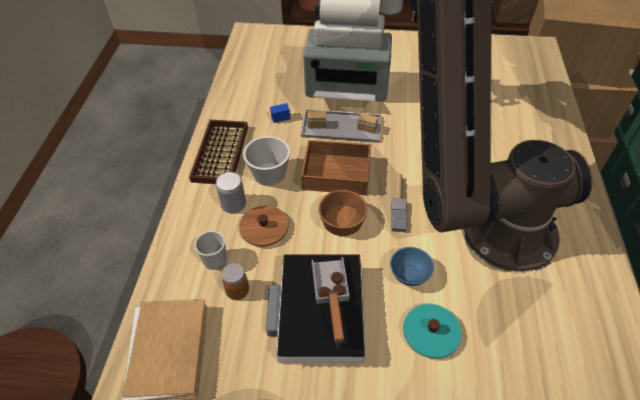

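The scene view shows the liner (274,263), pail (328,210), lid (350,262), scale and shovel (425,200), tote (270,218), and a tray with two cartons (206,205) and (196,240). There appear to be three cakes on the blade. I'll enlarge for pixel picks.

```bash
python3 - <<'E'
import cv2
a=cv2.imread('pics/scene0.png')[170:320,160:480]; cv2.imwrite('pics/sc.png',cv2.resize(a,None,fx=2.5,fy=2.5,interpolation=cv2.INTER_CUBIC))
a=cv2.imread('pics/side0.png')[95:370,190:470]; cv2.imwrite('pics/si.png',cv2.resize(a,None,fx=2,fy=2,interpolation=cv2.INTER_CUBIC))
E
```

```text
(no output)
```

View pics/sc.png

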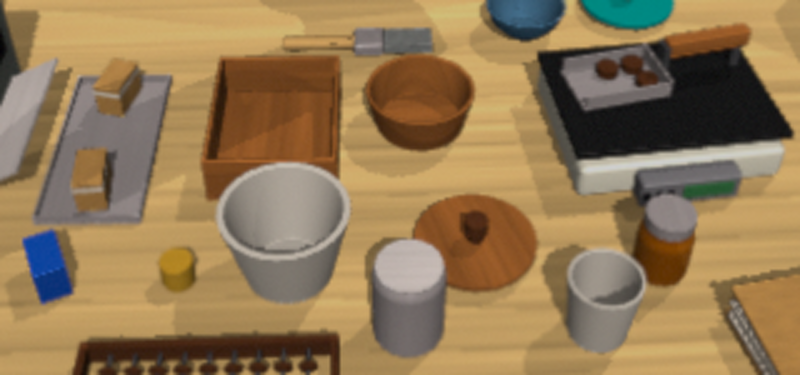

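View pics/si.png

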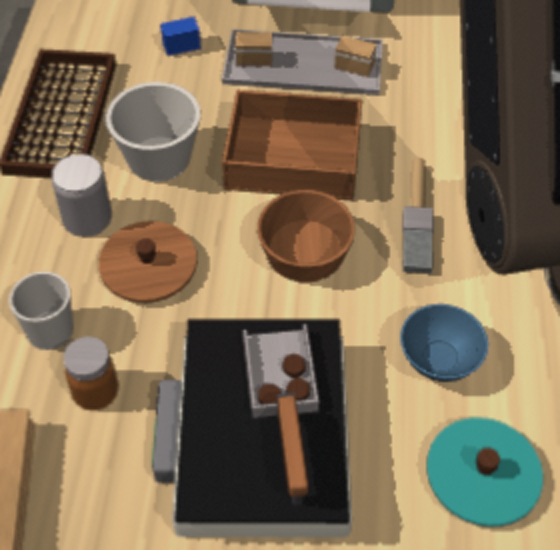

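The crops show three cakes on the blade, with the shovel's front edge facing the pail (towards -y) and its handle pointing to +y. There are two cartons. Next I'll cast the picks.

```bash
cat > m.py <<'E'
from h import *
A=cam('scene');B=cam('side')
a=lambda u,v,z:onz(A,160+u/2.5,170+v/2.5,z)
b=lambda u,v,z:onz(B,190+u/2,95+v/2,z)
def circ(ps,r):
    from scipy.optimize import least_squares
    ps=np.array(ps)[:,:2]; s=least_squares(lambda c:np.hypot(*(ps-c[:2]).T)-c[2],[*ps.mean(0),r]).x; return s.round(4)
print('liner sc',circ([a(218,208,.095),a(349,210,.095),a(284,165,.095),a(284,252,.095)],.068))
print('liner si',circ([b(107,122,.095),b(200,122,.095),b(153,88,.095),b(150,152,.095)],.068))
print('pail sc',circ([a(365,98,.055),a(474,98,.055),a(420,55,.055),a(420,128,.055)],.067))
print('pail si',circ([b(258,230,.055),b(354,232,.055),b(306,192,.055),b(306,268,.055)],.067))
print('lid sc',circ([a(414,238,.019),a(537,240,.019),a(476,194,.019)],.067),'knob',a(476,226,.04))
print('lid si',circ([b(99,260,.019),b(197,262,.019),b(148,222,.019),b(148,300,.019)],.067),'knob',b(146,250,.04))
print('scale sc',[a(*p,.065)[:2].round(3) for p in [(540,55),(582,163),(786,135),(738,42)]])
print('scale si',[b(*p,.065)[:2].round(3) for p in [(189,320),(176,522),(350,524),(340,320)]])
print('handle sc ends',a(668,48,.12)[:2],a(748,36,.12)[:2])
print('handle si ends',b(288,398,.12)[:2],b(297,490,.12)[:2])
print('edge si',b(246,336,.088),b(308,328,.088),'back',b(250,415,.085),b(318,410,.085))
print('cakes',[b(*p,.08)[:2].round(3) for p in [(293,365),(270,393),(299,389)]],[a(*p,.08)[:2].round(3) for p in [(607,69),(631,63),(648,78)]])
print('tote sc',[a(*p,.06)[:2].round(3) for p in [(220,57),(340,57),(340,163),(205,163)]])
print('tote si',[b(*p,.06)[:2].round(3) for p in [(235,92),(362,100),(356,172),(226,168)]])
print('cart1 si top',[b(*p,.048)[:2].round(3) for p in [(236,33),(271,33),(272,45),(236,46)]], 'cart2',[b(*p,.048)[:2].round(3) for p in [(341,37),(377,45),(371,56),(336,49)]])
print('cart sc top',[a(*p,.048)[:2].round(3) for p in [(118,60),(144,66),(125,90),(95,84)]],[a(*p,.048)[:2].round(3) for p in [(79,150),(106,150),(102,181),(74,180)]])
print('tin',a(410,262,.1),'jar',a(670,214,.085),'mug',a(606,270,.08),'weight',a(178,256,.032))
E
python3 m.py
```

```text
liner sc [ 0.685  -0.1462  0.0629]
liner si [ 0.6794 -0.1304  0.0645]
pail sc [0.461  0.004  0.0673]
pail si [0.4518 0.0151 0.0645]
lid sc [0.6676 0.0525 0.0659] knob [0.66924818 0.0517719  0.04      ]
lid si [0.6618 0.0598 0.0661] knob [0.66276167 0.05909022 0.04      ]
scale sc [array([0.412, 0.157]), array([0.605, 0.174]), array([0.571, 0.417]), array([0.396, 0.414])]
scale si [array([0.585, 0.18 ]), array([0.561, 0.436]), array([0.374, 0.42 ]), array([0.399, 0.162])]
handle sc ends [0.47474418 0.29372456] [0.455368   0.39653543]
handle si ends [0.45137827 0.30623075] [0.43283499 0.41231981]
edge si [0.50989057 0.21049327 0.088     ] [0.43676073 0.19222027 0.088     ] back [0.49388234 0.3125864  0.085     ] [0.41744474 0.29892621 0.085     ]
cakes [array([0.451, 0.24 ]), array([0.474, 0.28 ]), array([0.441, 0.271])] [array([0.462, 0.229]), array([0.451, 0.261]), array([0.48 , 0.275])]
tote sc [array([ 0.393, -0.24 ]), array([ 0.4  , -0.091]), array([ 0.588, -0.091]), array([ 0.582, -0.239])]
tote si [array([ 0.577, -0.231]), array([ 0.387, -0.231]), array([ 0.39 , -0.088]), array([ 0.571, -0.079])]
cart1 si top [array([ 0.593, -0.376]), array([ 0.537, -0.381]), array([ 0.533, -0.353]), array([ 0.589, -0.346])] cart2 [array([ 0.426, -0.382]), array([ 0.368, -0.368]), array([ 0.377, -0.341]), array([ 0.432, -0.353])]
cart sc top [array([ 0.379, -0.371]), array([ 0.392, -0.336]), array([ 0.438, -0.352]), array([ 0.425, -0.391])] [array([ 0.543, -0.388]), array([ 0.544, -0.357]), array([ 0.594, -0.353]), array([ 0.591, -0.384])]
tin [ 0.76660179 -0.02374149  0.1       ] jar [0.70371789 0.2444055  0.085     ] mug [0.76880669 0.1658855  0.08      ] weight [ 0.69068422 -0.25973983  0.032     ]
```

```bash
python3 - <<'E'
from h import *
for n in ['scene','side']:
    d=cam(n); hsv=cv2.cvtColor(d['frame'],cv2.COLOR_RGB2HSV)
    def show(nm,lo,hi):
        m=cv2.inRange(hsv,lo,hi); k,l,s,c=cv2.connectedComponentsWithStats(m)
        for i in np.argsort(-s[1:,4])[:3]+1:
            if s[i,4]>60: print(n,nm,s[i],c[i].round(1),onz(d,*c[i],.019).round(3))
    show('turq',(80,120,60),(95,255,255)); show('blue',(110,150,60),(125,255,255)); show('yel',(20,150,90),(30,255,255))
    print(n,'tcp',px(d,observe()['tcp_pos']))
    g=lambda u,v:hsv[int(v),int(u)]
    pts=dict(scene=[(255,240),(275,255),(330,192),(345,262),(262,215),(205,200),(405,200),(445,185),(450,225)],side=[(250,155),(267,150),(345,200),(265,230),(340,155),(317,118),(322,270),(336,320),(300,300)])[n]
    print([tuple(map(int,g(*p))) for p in pts])
E
```

```text
scene turq [392 159  37  23 571] [410.1 170.4] [0.235 0.309 0.019]
scene yel [224 269  14  18 202] [230.4 277.4] [ 0.696 -0.263  0.019]
scene tcp (np.float64(143.2518373761194), np.float64(134.51775931486165))
[(12, 100, 127), (17, 31, 171), (14, 174, 148), (13, 192, 85), (14, 188, 126), (17, 154, 176), (10, 136, 60), (13, 185, 139), (135, 22, 23)]
side turq [ 404  305   57   53 2215] [431.9 331. ] [0.222 0.324 0.019]
side blue [271 104  18  18 249] [279.8 112.5] [ 0.689 -0.396  0.019]
side tcp (np.float64(419.5255525826761), np.float64(40.620205048539646))
[(17, 23, 99), (19, 25, 114), (12, 149, 103), (12, 148, 157), (12, 152, 89), (16, 120, 100), (5, 19, 162), (12, 148, 165), (0, 9, 27)]
```

```bash
python3 -m pendant '[0,0,0,0,1]' 40
```

```text
t: 0.48
tcp_pos: [0.257, -0.5697, 0.1982]
tcp_rot: [0.978, 0.21, 0.0, 0.0]
contact_force: [-0.2, 0.3, 0.9]
gripper_width: 0.999
finger_force: 0.0
```

```bash
python3 -m pendant '[0.36,-0.57,-0.67,0,1, 0.36,-0.57,-0.67,0,1, 0.36,-0.57,-0.67,0,1, 0.36,-0.57,-0.67,0,1, 0.36,-0.57,-0.67,0,1]' 40 | head -3;  python3 -m pendant '[0.84,-0.09,0,0,1, 0.84,-0.09,0,0,1, 0.84,-0.09,0,0,1, 0.84,-0.09,0,0,1, 0.84,-0.09,0,0,1, 0.84,-0.09,0,0,1, 0.84,-0.09,0,0,1, 0.84,-0.09,0,0,1, 0.84,-0.09,0,0,1]' | head -3; python3 -m pendant '[0,0,0.5,-1,1, 0,0,0.5,-1,1, 0,0,0,-1,1, 0,0,0,-1,1, 0,0,0,-1,1, 0,0,0,-1,1, 0,0,0,-1,1, 0,0,0,-0.65,1, 0,0,0,0,1]'
python3 - <<'E'
from h import *
d=cam('wrist'); save(d,'w1.png'); o=observe(); print(R.from_quat(o['tcp_rot']).as_matrix().round(3), ray(d,320,200))
E
```

```text
t: 1.1
tcp_pos: [0.2851, -0.3679, 0.4007]
tcp_rot: [0.978, 0.21, 0.0, 0.0]
t: 2.22
tcp_pos: [0.6799, -0.1375, 0.3992]
tcp_rot: [0.978, 0.21, 0.0, 0.0]
t: 3.35
tcp_pos: [0.6786, -0.1385, 0.3391]
tcp_rot: [0.707, 0.707, -0.0, -0.0]
contact_force: [-0.3, -0.2, -0.5]
gripper_width: 0.994
finger_force: 0.0
[[ 0.002  1.    -0.   ]
 [ 1.    -0.002 -0.   ]
 [-0.    -0.    -1.   ]] (array([ 0.67884627, -0.06984516,  0.51431529]), array([-0.006487  , -0.27126874, -0.96250285]))
```

View pics/w1.png

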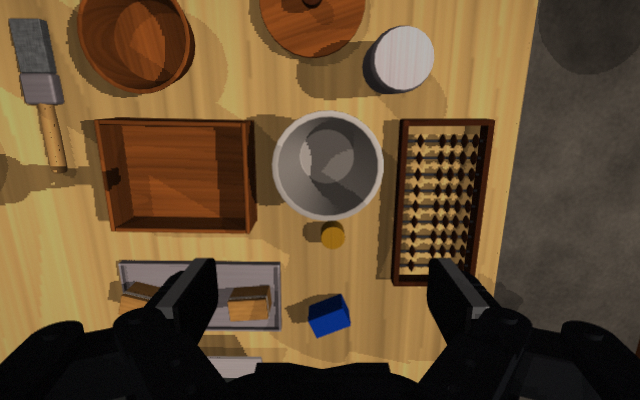

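The wrist view shows the liner rim as a circle centred near (328,166), radius about 55 px. The tote corners are (97,120)-(253,230), the pail rim is near (136,38), the tray spans (118,262)-(282,328), and a carton top is near (250,298).

```bash
cat > circ.py <<'E'
from h import *
from scipy.optimize import least_squares
def fit(d,pts,z,r):
    ps=np.array([onz(d,u,v,z)[:2] for u,v in pts]); s=least_squares(lambda c:np.hypot(*(ps-c[:2]).T)-c[2],[*ps.mean(0),r]); return s.x.round(4),abs(s.fun).max().round(4)
def ringpts(d,uv,rpx,lo,hi,f=1.3):
    "outermost mask pixel along radial lines"
    hsv=cv2.cvtColor(d['frame'],cv2.COLOR_RGB2HSV); m=cv2.inRange(hsv,lo,hi); out=[]
    for a in np.arange(0,2*np.pi,np.pi/36):
        best=None
        for q in np.arange(rpx*.6,rpx*f,.5):
            u,v=uv[0]+q*np.cos(a),uv[1]+q*np.sin(a)
            if 0<=u<640 and 0<=v<400 and m[int(v),int(u)]: best=(u,v)
        if best: out.append(best)
    return out
E
python3 - <<'E'
from circ import *
d=cam('wrist')
p=ringpts(d,(328,166),55,(0,0,110),(179,60,255),1.15); print(len(p),fit(d,p,.095,.068))
print('manual',fit(d,[(273,166),(383,166),(328,111),(328,221)],.095,.068))
print('pail',fit(d,[(79,38),(192,38),(110,82),(160,84),(182,68)],.055,.067))
print('lid',fit(d,[(260,10),(364,10),(312,57),(275,45),(350,45)],.019,.067),'knob',onz(d,312,0,.04))
print('tote',[onz(d,*q,.06)[:2].round(3) for q in [(97,120),(253,120),(256,231),(112,231)]])
print('tray',[onz(d,*q,.012)[:2].round(3) for q in [(118,262),(281,263),(281,329)]])
print('tin',onz(d,404,58,.1),'weight',onz(d,333,230,.032))
print('cart',[onz(d,*q,.048)[:2].round(3) for q in [(230,288),(268,288),(271,305),(228,305)]])
K=d['frame'][95:240,255:400]; cv2.imwrite('pics/w1c.png',cv2.cvtColor(cv2.resize(K,None,fx=4,fy=4,interpolation=cv2.INTER_CUBIC),cv2.COLOR_RGB2BGR))
E
```

```text
72 (array([ 0.6856, -0.1481,  0.0663]), np.float64(0.0011))
manual (array([ 0.6857, -0.1486,  0.0664]), np.float64(0.0004))
pail (array([0.4562, 0.0109, 0.0677]), np.float64(0.0024))
lid (array([0.6665, 0.0479, 0.0668]), np.float64(0.0031)) knob [0.66704129 0.04525298 0.04      ]
tote [array([ 0.398, -0.093]), array([ 0.592, -0.094]), array([ 0.588, -0.242]), array([ 0.392, -0.241])]
tray [array([ 0.362, -0.31 ]), array([ 0.614, -0.313]), array([ 0.61 , -0.432])]
tin [ 0.76826849 -0.02598166  0.1       ] weight [ 0.69420203 -0.25109863  0.032     ]
cart [array([ 0.543, -0.336]), array([ 0.598, -0.336]), array([ 0.602, -0.364]), array([ 0.537, -0.364])]
```

View pics/w1c.png

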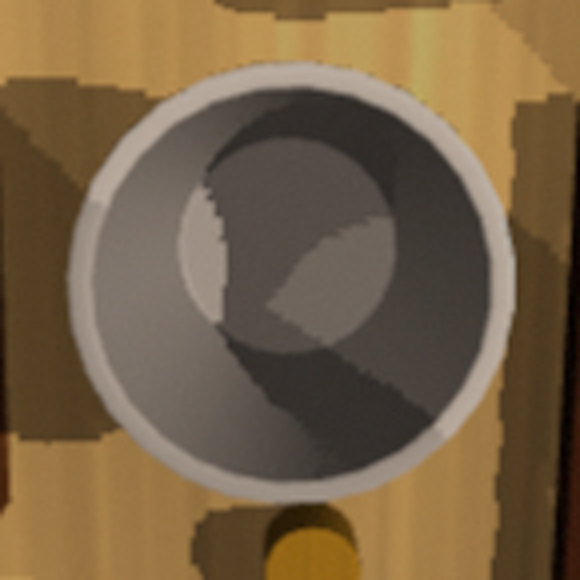

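Liner is at (0.686,-0.148), consistent with the scene view (radius 66 mm against the expected 68). I'll pinch its +x wall.

```bash
python3 -m pendant '[-0.16,0.57,0,0,0.55, 0,0.57,0,0,0.55, 0,0,0.9,0,0.55, 0,0,0.9,0,0.55, 0,0,0.9,0,0.55, 0,0,0.8,0,0.55, 0,0,0.6,0,0.55, 0,0,0.5,0,0.55, 0,0,0,0,0.55]' 60;  python3 -m pendant '[0,0,0,0,0, 0,0,0,0,0, 0,0,0,0,0, 0,0,0,0,0, 0,0,0,0,0, 0,0,0,0,0]' 60
```

```text
t: 4.58
tcp_pos: [0.7459, -0.1478, 0.0607]
tcp_rot: [0.707, 0.707, -0.001, -0.002]
contact_force: [1.1, -0.5, 0.8]
gripper_width: 0.552
finger_force: 0.0
t: 5.32
tcp_pos: [0.7471, -0.1482, 0.0632]
tcp_rot: [0.707, 0.707, -0.0, 0.0]
contact_force: [0.1, -0.0, 0.4]
gripper_width: -0.005
finger_force: 0.0
```

```bash
python3 - <<'E'
from h import *
d=cam('wrist'); save(d,'w2.png'); e=cam('scene')
f=np.vstack([d['frame'][:, :],])
a=cv2.resize(d['frame'],(400,250)); b=cv2.resize(e['frame'][150:350,150:470],(400,250))
cv2.imwrite('pics/w2.png',cv2.cvtColor(cv2.resize(np.hstack([a,b]),(800,250)),cv2.COLOR_RGB2BGR))
E
```

```text
(no output)
```

View pics/w2.png

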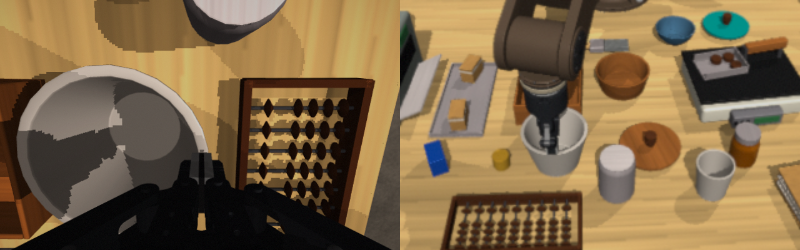

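```bash
python3 - <<'E'
from circ import *
d=cam('wrist'); o=observe(); print(o['tcp_pos'],px(d,o['tcp_pos']))
print(fit(d,[(27,224),(40,165),(90,123),(160,105),(240,130),(300,180),(322,222)],.095,.068))
K=d['frame'][80:400,0:440]; cv2.imwrite('pics/w3.png',cv2.cvtColor(cv2.resize(K,None,fx=1.8,fy=1.8),cv2.COLOR_RGB2BGR))
E
```

```text
[ 0.74703629 -0.148183    0.06314985] (np.float64(321.8751482792995), np.float64(235.18187663804213))
(array([ 0.6836, -0.1471,  0.0653]), np.float64(0.0011))
```

View pics/w3.png

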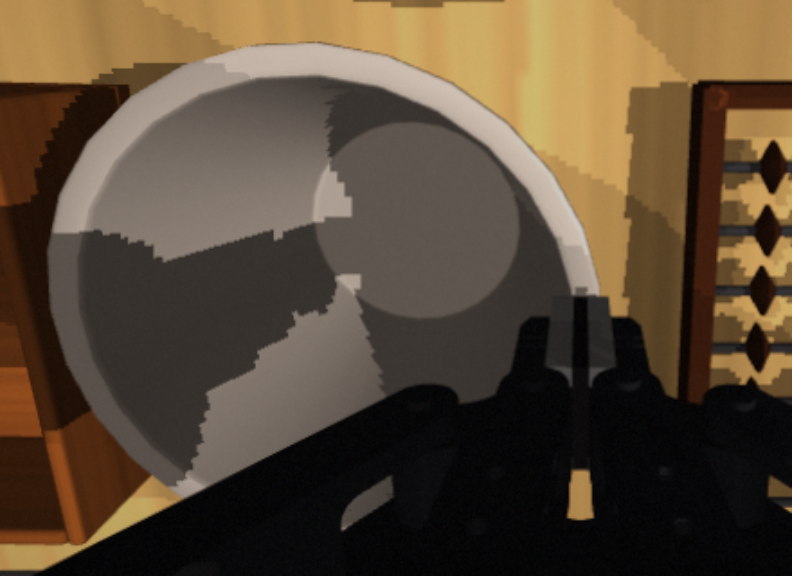

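```bash
python3 - <<'E'
from h import *
d=cam('wrist'); print('cam',ray(d,320,200))
for v in (243,247):
    c,r=ray(d,322,v)
    for y in (-.137,-.148): print(v,y,c+r*(y-c[1])/r[1])
e=cam('scene'); save(e,'s2.png')
print(px(e,observe()['tcp_pos']),px(e,[.6857,-.148,.095]),px(e,[.747,-.148,.095]))
K=e['frame'][200:300,230:330]; cv2.imwrite('pics/s2c.png',cv2.cvtColor(cv2.resize(K,None,fx=5,fy=5),cv2.COLOR_RGB2BGR))
E
```

```text
cam (array([ 0.74721976, -0.07944002,  0.23832865]), array([-0.0062509 , -0.27128788, -0.96249901]))
243 -0.137 [ 0.74712612 -0.137       0.10057151]
243 -0.148 [ 0.74710822 -0.148       0.07424543]
247 -0.137 [ 0.74712816 -0.137       0.10477208]
247 -0.148 [ 0.74711065 -0.148       0.07924875]
(np.float64(272.53370289651644), np.float64(280.24061069291685)) (np.float64(272.75287905959544), np.float64(252.9085680098358)) (np.float64(271.6735335162364), np.float64(271.58266813215084))
```

View pics/s2c.png

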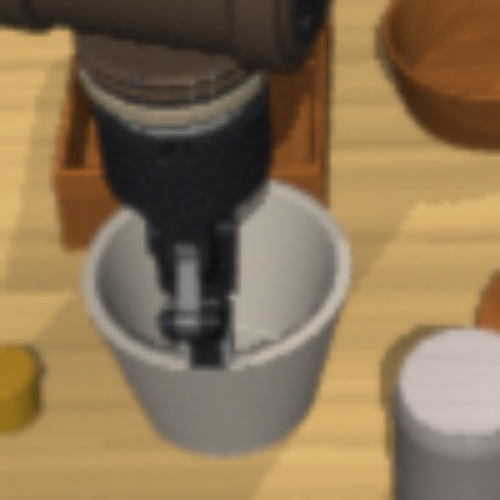

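The fingertips appear on top of the rim, about 35 mm higher than the reported TCP suggests. I'll check that by touch with the fingers shut.

```bash
for i in 1 2; do python3 -m pendant '[0,0,0.05,0,0, 0,0,0,0,0]' | egrep 'pos|force'; done
```

```text
tcp_pos: [0.7482, -0.1483, 0.0618]
contact_force: [0.5, 0.4, 8.7]
finger_force: 4.2
tcp_pos: [0.7501, -0.1486, 0.0612]
contact_force: [2.9, 1.3, 19.3]
finger_force: 9.5
```

Contact is confirmed at a TCP reading of about 0.062 on a 0.095 rim, so the tips sit about 32 mm above the reported TCP. I'll work with that offset.

```bash
python3 -m pendant '[0,0,-0.6,0,0, 0,0,-0.4,0,0.55, 0,0,0,0,0.55, 0,0,0,0,0.55, 0,0,0,0,0.55]' | egrep 'pos|force|wid'; python3 -m pendant '[0,0,0.5,0,0.55, 0,0,0.5,0,0.55, 0,0,0.3,0,0.55, 0,0,0.15,0,0.55, 0,0,0,0,0.55]' | egrep 'pos|force|wid';  python3 -m pendant '[0,0,0,0,0, 0,0,0,0,0, 0,0,0,0,0, 0,0,0,0,0, 0,0,0,0,0, 0,0,0,0,0]' 60 | egrep 'pos|force|wid'
```

```text
tcp_pos: [0.7466, -0.148, 0.1157]
contact_force: [0.2, 0.2, -1.5]
gripper_width: 0.549
finger_force: 0.0
tcp_pos: [0.7471, -0.1482, 0.03]
contact_force: [0.8, -0.4, 1.3]
gripper_width: 0.552
finger_force: 0.0
tcp_pos: [0.7462, -0.1482, 0.0317]
contact_force: [-6.7, 0.5, 9.9]
gripper_width: 0.154
finger_force: 55.3
```

```bash
python3 -m pendant '[0,0,0,0,0, 0,0,0,0,0, 0,0,-0.3,0,0, 0,0,-0.5,0,0, 0,0,-0.5,0,0, 0,0,-0.5,0,0, 0,0,-0.5,0,0, 0,0,0,0,0]' 110 | egrep 'pos|force|wid'
python3 - <<'E'
from h import *
d=cam('wrist'); e=cam('scene'); b=cam('side')
a=cv2.resize(d['frame'],(400,250)); s=cv2.resize(e['frame'][150:350,150:470],(400,250)); c=cv2.resize(b['frame'][90:290,190:510],(400,250))
cv2.imwrite('pics/l1.png',cv2.cvtColor(np.vstack([np.hstack([a,s]),np.hstack([c,c])]),cv2.COLOR_RGB2BGR))
E
```

```text
tcp_pos: [0.748, -0.1484, 0.1709]
contact_force: [0.0, -0.5, -4.0]
gripper_width: 0.08
finger_force: 117.0
```

View pics/l1.png

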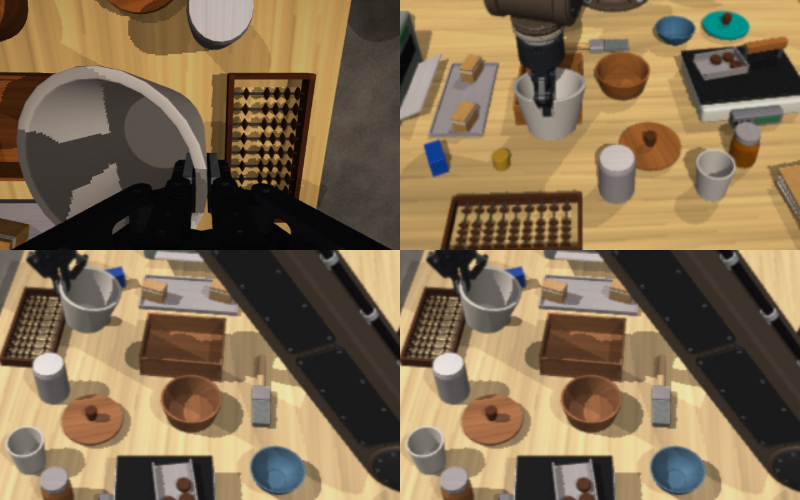

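The liner is held by its +x wall and leans as expected. Now to measure the pail more closely from above.

```bash
python3 -m pendant '[0,0,-0.6,0,0, 0.2,-0.3,-0.6,0,0, 0.2,-0.3,-0.5,0,0, 0.15,-0.2,-0.5,0,0, 0,0,0,0,0, 0,0,0,0,0]' | egrep 'pos|force|wid'
python3 - <<'E'
from circ import *
d=cam('wrist'); u=px(d,[.457,.009,.055]); print(u)
for lo in [(5,125,30),(5,140,30)]:
    p=ringpts(d,u,57,lo,(15,255,255),1.2); print(len(p),fit(d,p,.055,.067))
    # robust: refit with inliers
    c=fit(d,p,.055,.067)[0]; q=[w for w in p if abs(np.hypot(*(onz(d,*w,.055)[:2]-c[:2]))-c[2])<.002]; print(len(q),fit(d,q,.055,.067))
save(d,'w4.png')
E
```

```text
tcp_pos: [0.699, -0.1154, 0.2977]
contact_force: [0.6, 0.8, -3.4]
gripper_width: 0.082
finger_force: 117.0
(np.float64(100.49372533006195), np.float64(46.80132203154656))
72 (array([4.571e-01, 1.000e-04, 6.390e-02]), np.float64(0.01))
17 (array([4.564e-01, 3.000e-04, 6.380e-02]), np.float64(0.0018))
72 (array([4.571e-01, 1.000e-04, 6.390e-02]), np.float64(0.01))
17 (array([4.564e-01, 3.000e-04, 6.380e-02]), np.float64(0.0018))
```

View pics/w4.png

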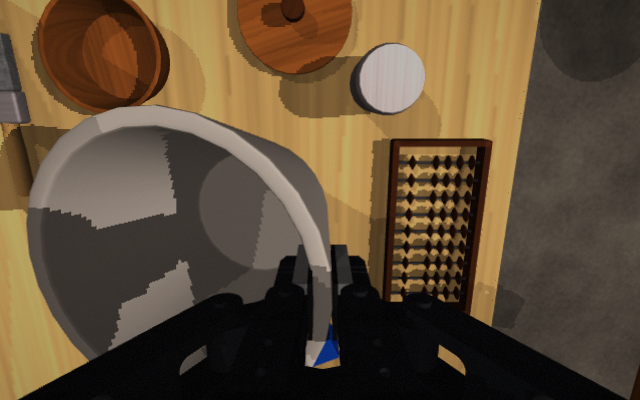

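The pail rim spans u 38–160 with its bottom at v≈108, and the liner hangs clear below it. The lid is at (295,30), radius about 56.

```bash
python3 - <<'E'
from circ import *
d=cam('wrist')
print(fit(d,[(38,40),(42,68),(60,92),(95,108),(130,100),(155,75),(160,40),(143,5)],.055,.067))
f=d['frame']; hsv=cv2.cvtColor(f,cv2.COLOR_RGB2HSV)
for v in (20,40,60): print(v,[tuple(map(int,hsv[v,u])) for u in list(range(32,46,2))+list(range(150,172,2))])
# boundary by S jump
def edge(c,a,r0,r1):
    s=[]; qs=np.arange(r0,r1,.5)
    for q in qs:
        u,v=c[0]+q*np.cos(a),c[1]+q*np.sin(a); s.append(int(f[int(v),int(u),2])*1.0)
    s=cv2.GaussianBlur(np.array(s)[None],(7,1),1)[0]; g=np.abs(np.gradient(s)); q=qs[g.argmax()]; return c[0]+q*np.cos(a),c[1]+q*np.sin(a)
E
```

```text
(array([0.4536, 0.011 , 0.067 ]), np.float64(0.0042))
20 [(17, 143, 162), (18, 141, 157), (18, 147, 156), (18, 142, 151), (11, 204, 109), (12, 206, 131), (12, 204, 131), (16, 152, 114), (18, 140, 182), (18, 145, 176), (17, 141, 166), (18, 143, 173), (19, 138, 183), (21, 130, 182), (23, 125, 181), (22, 124, 181), (22, 126, 182), (21, 133, 182)]
40 [(18, 143, 162), (18, 146, 91), (17, 147, 90), (12, 204, 85), (12, 211, 105), (12, 208, 108), (12, 215, 83), (12, 211, 69), (12, 204, 75), (12, 210, 108), (12, 207, 128), (12, 212, 71), (12, 204, 55), (11, 204, 55), (15, 174, 72), (18, 142, 179), (17, 143, 180), (18, 141, 179)]
60 [(18, 144, 154), (18, 148, 100), (17, 146, 94), (17, 148, 93), (16, 145, 93), (12, 203, 93), (11, 202, 110), (12, 205, 72), (11, 199, 73), (11, 203, 68), (12, 204, 101), (11, 202, 124), (12, 205, 112), (13, 203, 54), (13, 217, 53), (11, 192, 57), (10, 202, 48), (17, 151, 150)]
```

```bash
python3 - <<'E'
from circ import *
d=cam('wrist'); hsv=cv2.cvtColor(d['frame'],cv2.COLOR_RGB2HSV); m=cv2.inRange(hsv,(5,175,30),(15,255,255))
c=(100,44); P=[]
for a in np.radians(np.arange(95,241,5)):
    for q in np.arange(85,40,-.5):
        u,v=c[0]+q*np.cos(a),c[1]+q*np.sin(a)
        if 0<=v<400 and 0<=u<640 and m[int(v),int(u)]: P.append((u,v)); break
P=[p for p in P if p[1]>1]; print(len(P)); 
P2=P+[(158,40),(162,60),(150.5,20)]
print('arc',fit(d,P,.055,.067)); print('all',fit(d,P2,.055,.067))
ps=np.array([onz(d,*p,.055)[:2] for p in P])
for r in (.066,.067): s=least_squares(lambda c:np.hypot(*(ps-c).T)-r,[.456,.01],loss='soft_l1',f_scale=.001); print(r,s.x.round(4),abs(s.fun).max().round(4))
# tie points: tote corner & lid via same camera
q=[]
for a in np.radians(np.arange(0,360,5)):
    for r in np.arange(80,40,-.5):
        u,v=293+r*np.cos(a),20+r*np.sin(a)
        if 0<=v<400 and m[int(v),int(u)]: q.append((u,v)); break
print('lid',len(q),fit(d,[w for w in q if w[1]>1],.019,.067))
E
```

```text
26
arc (array([0.4553, 0.0033, 0.0653]), np.float64(0.0009))
all (array([0.4562, 0.0035, 0.066 ]), np.float64(0.001))
0.066 [0.4562 0.0035] 0.0011
0.067 [0.4573 0.0038] 0.0012
lid 47 (array([0.6665, 0.0497, 0.066 ]), np.float64(0.0011))
```

Pail is at (0.4565,0.0036), which the scene view supports. I'll carry the liner over it and lower it tilted.

```bash
python3 -m pendant '[0.4,-0.65,0,0,0, 0.4,-0.65,0,0,0, 0.4,-0.65,0,0,0, 0.4,-0.66,0,0,0, 0.38,-0.66,0,0,0, 0,0,0,0,0, 0,0,0,0,0]' | egrep 'pos|force|wid'; python3 -m pendant '[0,0,0.7,0,0, 0,0,0.7,0,0, 0,0,0.6,0,0, 0,0,0.5,0,0, 0,0,0.3,0,0, 0,0,0,0,0]'| egrep 'pos|force|wid'; python3 - <<'E'
from h import *
print(tool([.503,.0036,.10]))
d=cam('wrist'); 
a=cv2.resize(d['frame'],(400,250)); e=cam('scene'); s=cv2.resize(e['frame'][150:275,230:430],(400,250))
cv2.imwrite('pics/p1.png',cv2.cvtColor(np.hstack([a,s]),cv2.COLOR_RGB2BGR))
E
```

```text
tcp_pos: [0.5034, 0.0032, 0.3]
contact_force: [0.5, 0.2, -2.7]
gripper_width: 0.081
finger_force: 117.0
tcp_pos: [0.5029, 0.003, 0.1305]
contact_force: [-0.4, 0.1, -3.0]
gripper_width: 0.085
finger_force: 116.9
[0.01019718 0.00264045 0.50904167]
```

```bash
for i in 1; do python3 -m pendant '[0,0,0.25,0,0, 0,0,0.25,0,0, 0,0,0,0,0]'| egrep 'pos|_force'; python3 -m pendant '[0,0,0.2,0,0, 0,0,0.1,0,0, 0,0,0,0,0]'| egrep 'pos|_force'; python3 -m pendant '[0,0,0.1,0,0, 0,0,0.05,0,0, 0,0,0,0,0]'| egrep 'pos|_force';  done
```

```text
tcp_pos: [0.5021, 0.0036, 0.1009]
contact_force: [0.4, -0.0, -3.3]
finger_force: 116.8
tcp_pos: [0.5026, 0.0035, 0.0837]
contact_force: [-1.0, -1.0, -3.1]
finger_force: 116.9
tcp_pos: [0.5027, 0.0035, 0.075]
contact_force: [-0.3, 0.2, -3.1]
finger_force: 117.0
```

```bash
python3 -m pendant '[0,0,0.1,0,0, 0,0,0,0,0]'| egrep 'pos|_force'; python3 -m pendant '[0,0,0.08,0,0, 0,0,0,0,0]'| egrep 'pos|_force';  python3 -m pendant '[0,0,0.08,0,0, 0,0,0,0,0]'| egrep 'pos|_force'
```

```text
tcp_pos: [0.5026, 0.0035, 0.0688]
contact_force: [0.3, -0.0, -2.4]
finger_force: 116.9
tcp_pos: [0.5027, 0.0035, 0.0641]
contact_force: [-0.4, 0.4, -3.0]
finger_force: 117.0
tcp_pos: [0.5042, 0.0034, 0.0599]
contact_force: [5.1, 0.8, 1.7]
finger_force: 118.6
```

Contact came at the predicted height. I'll relax the grip and ease it upright to the seated pose.

```bash
python3 -m pendant '[0,0,0,0,0, 0,0.05,0.1,0,0, 0,0.05,0.1,0,0, 0,0.05,0.1,0,0, 0,0.05,0.07,0,0, 0,0,0,0,0]' 25| egrep 'pos|_force|wid';
```

```text
tcp_pos: [0.5166, 0.0035, 0.0423]
contact_force: [1.4, 2.4, 72.1]
gripper_width: 0.091
finger_force: 215.3
```

```bash
python3 -m pendant '[0,0,-0.1,0,0.3, 0,0,0,0,0.5, 0,0,0,0,0.5, 0,0,0,0,0.5]' 25| egrep 'pos|_force|wid'
python3 - <<'E'
from circ import *
d=cam('wrist'); e=cam('scene')
a=cv2.resize(d['frame'],(400,250)); s=cv2.resize(e['frame'][150:275,230:430],(400,250))
cv2.imwrite('pics/p2.png',cv2.cvtColor(np.hstack([a,s]),cv2.COLOR_RGB2BGR))
hs=cv2.cvtColor(e['frame'],cv2.COLOR_RGB2HSV); m=cv2.inRange(hs,(0,0,70),(179,70,255)); k,l,st,c=cv2.connectedComponentsWithStats(m[150:275,230:400]); print(st[np.argsort(-st[1:,4])[:3]+1])
for z in (.101,.11): print([np.round(px(e,[.4565+.067*np.cos(t),.0036+.067*np.sin(t),z]),1) for t in (0,1.57,3.14,4.71)])
E
```

```text
tcp_pos: [0.5145, 0.0035, 0.0428]
contact_force: [0.9, -0.1, 0.1]
gripper_width: 0.499
finger_force: 0.0
[[ 72  31  25  38 601]
 [101  32  20  37 426]
 [145  48  25  50 297]]
[array([329.2, 207.7]), array([350.4, 192.4]), array([326.5, 179.5]), array([304.9, 193.5])]
[array([329.2, 205.2]), array([350.6, 190. ]), array([326.5, 177.1]), array([304.9, 191.1])]
```

```bash
python3 -m pendant '[0,0,-0.3,0,0.5, 0,0,-0.6,0,0.5, 0,0,-0.9,0,0.7, 0,-0.2,-0.9,0,1, 0,-0.2,-0.9,0,1, 0,0,0,0,1]' | egrep 'pos|_force|wid'
python3 - <<'E'
from circ import *
d=cam('wrist'); u=px(d,[.4565,.0036,.101]); print(u)
p=ringpts(d,u,59,(0,0,100),(179,60,255),1.2); print(len(p),fit(d,p,.101,.068))
save(d,'p3.png')
e=cam('scene'); a=cv2.resize(d['frame'],(400,250)); s=cv2.resize(e['frame'][150:275,230:430],(400,250))
cv2.imwrite('pics/p3.png',cv2.cvtColor(np.hstack([a,s]),cv2.COLOR_RGB2BGR))
E
```

```text
tcp_pos: [0.4915, 0.0034, 0.2629]
contact_force: [-0.2, -0.1, -0.2]
gripper_width: 1.002
finger_force: 0.0
(np.float64(284.76528181232703), np.float64(173.67390879357083))
72 (array([0.4577, 0.0034, 0.0662]), np.float64(0.0011))
```

View pics/p3.png

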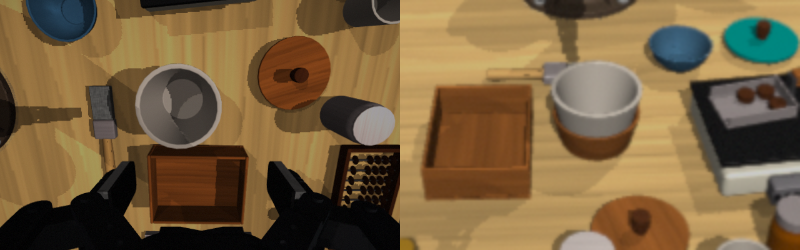

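The liner is seated and level: fitted rim at (0.4577,0.0034), residual 1 mm, radius matching a height of 101 mm. Next, the shovel.

```bash
python3 -m pendant '[0.9,-0.12,-0.1,0,1, 0.9,-0.12,0,0,1, 0.9,-0.12,0,0,1, 0.9,-0.12,0,0,1, 0.9,-0.12,0,0,1, 0.9,-0.12,0,0,1, 0,0,0,-0.6,1, 0,0,0,-0.6,1, 0,0,0,0,1, 0,0,0,0,1]' | egrep 'pos|_force|wid'
python3 - <<'E'
from circ import *
d=cam('wrist'); save(d,'sh.png'); hsv=cv2.cvtColor(d['frame'],cv2.COLOR_RGB2HSV)
pr=[px(d,p) for p in ([.46,.25,.07],[.447,.33,.12],[.475,.29,.12],[.455,.4,.12])]; print(np.round(pr))
m=cv2.inRange(hsv,(4,110,60),(16,255,255)); k,l,st,c=cv2.connectedComponentsWithStats(m)
for i in np.argsort(-st[1:,4])[:8]+1: print(st[i],c[i].round(1),onz(d,*c[i],.12)[:2].round(3))
g=cv2.inRange(hsv,(0,0,70),(179,70,255)); k,l,st,c=cv2.connectedComponentsWithStats(g)
for i in np.argsort(-st[1:,4])[:6]+1: print('grey',st[i],c[i].round(1),onz(d,*c[i],.075)[:2].round(3))
print(R.from_quat(observe()['tcp_rot']).as_matrix()[:,0])
E
```

```text
tcp_pos: [0.4474, 0.3273, 0.2644]
contact_force: [-0.7, -0.5, 0.2]
gripper_width: 1.002
finger_force: 0.0
[[321. 237.]
 [322. 175.]
 [344. 220.]
 [346.  98.]]
[ 575   31   65  203 7578] [617.7 153.2] [0.704 0.396]
[ 311   89   25  121 2598] [323.4 148.3] [0.443 0.354]
[ 557   31   69  194 2221] [584.2 141.6] [0.671 0.401]
[ 390  335   57   48 1500] [418.6 357. ] [0.583 0.152]
[479 232  63  58 724] [510.8 257.2] [0.643 0.282]
[298 215  24  23 427] [309.4 226. ] [0.443 0.279]
[328 212  25  22 420] [340.5 222.3] [0.472 0.287]
[300 244  23  21 391] [311.2 254. ] [0.45 0.25]
grey [ 289  204   73   94 4267] [328.7 255.2] [0.472 0.232]
grey [ 427  156   35   96 1727] [443.8 202.7] [0.582 0.314]
grey [ 509  258   52   49 1637] [532.7 280.1] [0.706 0.243]
grey [587  36  34 146 557] [605.6  95.8] [0.708 0.447]
grey [580  36  30 127 469] [594.8  89.9] [0.695 0.451]
grey [ 10 285  19  16 196] [ 19.5 292.2] [0.13  0.124]
[-1.77663247e-01  9.84091225e-01 -4.81810351e-04]
```

View pics/sh.png

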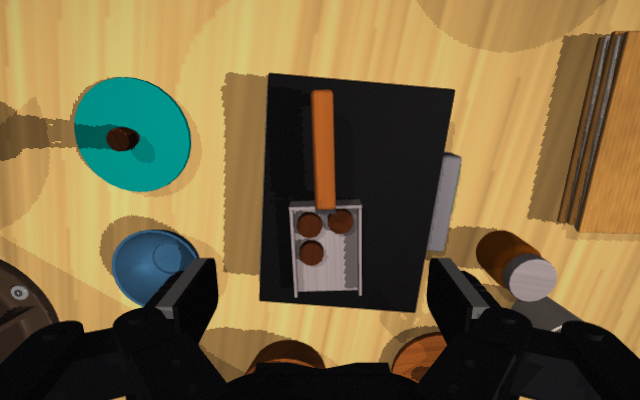

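The wrist view shows the handle from (322,91) to (326,208), three cakes at (309,225), (340,221) and (311,253), and the open front edge from about (296,297) to (361,293).

```bash
python3 - <<'E'
from circ import *
d=cam('wrist'); hsv=cv2.cvtColor(d['frame'],cv2.COLOR_RGB2HSV)
m=cv2.inRange(hsv,(4,110,60),(16,255,255)); 
for v in (100,120,140,160,180,200):
    xs=np.where(m[v,300:345])[0]+300; print(v,xs.min(),xs.max(),onz(d,xs.min(),v,.12)[:2].round(4),onz(d,xs.max()+1,v,.12)[:2].round(4))
A=onz(d,322,90,.12);B=onz(d,326,209,.12); print(A,B,np.linalg.norm(A-B),np.degrees(np.arctan2(*(A-B)[[1,0]])))
E1=onz(d,296,296,.068);E2=onz(d,361,293,.068);print(E1,E2,np.linalg.norm(E1-E2),(E1+E2)/2)
print([onz(d,*p,.065)[:2].round(3) for p in [(268,73),(454,90),(416,311),(260,300)]])
E
```

```text
100 311 333 [0.4256 0.3933] [0.4453 0.3968]
120 312 333 [0.4293 0.3768] [0.4484 0.3802]
140 313 333 [0.4331 0.3597] [0.4517 0.363 ]
160 313 334 [0.4362 0.3419] [0.4559 0.3455]
180 314 334 [0.4403 0.3237] [0.4594 0.3272]
200 315 335 [0.4445 0.3049] [0.4639 0.3084]
[0.4335273  0.40314888 0.12      ] [0.45623796 0.2980693  0.12      ] 0.107505778877259 102.19564988391257
[0.4440399  0.17001313 0.068     ] [0.51890578 0.18757055 0.068     ] 0.07689709131051413 [0.48147284 0.17879184 0.068     ]
[array([0.377, 0.411]), array([0.564, 0.428]), array([0.59 , 0.174]), array([0.403, 0.155])]
```

```bash
python3 -m pendant '[0,0,0,-0.2,0.6, 0,0,0,0,0.6]'|egrep pos; python3 -c "
from h import *
print(tool([.443,.3575,.055]),np.degrees(np.arctan2(*R.from_quat(observe()['tcp_rot']).as_matrix()[[1,0],0])))"
```

```text
tcp_pos: [0.4474, 0.3274, 0.2654]
[0.50633446 0.03214147 3.50648915] 102.07872001871085
```

```bash
python3 -m pendant '[0.5,0.03,0,0,0.6, 0,0,0.8,0,0.6, 0,0,0.8,0,0.6, 0,0,0.8,0,0.6, 0,0,0.6,0,0.6, 0,0,0.3,0,0.6, 0,0,0.2,0,0.6, 0,0,0,0,0.6]'|egrep 'pos|_force|wid'; python3 -m pendant '[0,0,0,0,0, 0,0,0,0,0, 0,0,0,0,0, 0,0,0,0,0, 0,0,0,0,0]' 40|egrep 'pos|_force|wid'
```

```text
tcp_pos: [0.4429, 0.3571, 0.055]
contact_force: [-1.0, 0.4, -0.4]
gripper_width: 0.603
finger_force: 0.0
tcp_pos: [0.4432, 0.3574, 0.0563]
contact_force: [0.2, -0.5, 7.0]
gripper_width: 0.232
finger_force: 39.3
```

```bash
cat > bl.py <<'E'
from h import *
d=cam('wrist'); hsv=cv2.cvtColor(d['frame'],cv2.COLOR_RGB2HSV)
m=cv2.inRange(hsv,(4,110,40),(16,255,150)); k,l,st,c=cv2.connectedComponentsWithStats(m)
print('brown',[(st[i].tolist(),c[i].round(1).tolist()) for i in range(1,k) if st[i,4]>150])
g=cv2.inRange(hsv,(0,0,90),(179,60,255)); k,l,st,c=cv2.connectedComponentsWithStats(g)
print('grey',[(st[i].tolist(),c[i].round(1).tolist()) for i in range(1,k) if st[i,4]>300])
save(d,'bl%d.png'%int(observe()['t']*10))
E
python3 bl.py; python3 -m pendant '[0,0,0,0,0, 0,0,0,0,0, 0,0,-0.1,0,0, 0,0,-0.2,0,0, 0,0,-0.2,0,0, 0,0,-0.2,0,0, 0,0,-0.1,0,0, 0,0,0,0,0]' 120|egrep 'pos|_force|wid'; python3 bl.py
```

```text
brown [([293, 159, 60, 207, 5659], [319.9, 273.6]), ([590, 370, 50, 30, 893], [620.2, 382.5])]
grey [([542, 266, 39, 88, 1194], [561.0, 308.4])]
tcp_pos: [0.443, 0.3573, 0.1038]
contact_force: [0.4, 0.0, -2.7]
gripper_width: 0.214
finger_force: 117.3
brown [([293, 159, 60, 208, 5674], [319.8, 270.5]), ([538, 331, 102, 65, 2982], [593.3, 361.1])]
grey [([495, 237, 40, 92, 1582], [514.4, 280.5])]
```

The shovel lifted rigidly with no sag. I'll carry it gently to the liner.

```bash
python3 -m pendant '[-0.1,-0.05,-0.05,0,0, -0.2,-0.1,0,0,0, -0.25,-0.12,0,0,0, -0.25,-0.13,0,0,0, -0.25,-0.13,0,0,0, -0.25,-0.13,0,0,0, -0.25,-0.13,0,0,0, -0.22,-0.11,0,0,0, -0.15,-0.07,0,0,0, 0,0,0,0,0]'|egrep 'pos|_force|wid'; python3 bl.py;python3 -c "
from h import *
print(tool([.4097,.2293,.0925]))"
```

```text
tcp_pos: [0.4101, 0.2319, 0.1064]
contact_force: [0.1, 0.0, -2.3]
gripper_width: 0.215
finger_force: 117.3
brown [([18, 0, 68, 38, 2027], [52.5, 17.0]), ([293, 159, 60, 207, 3485], [320.9, 272.0]), ([626, 221, 14, 50, 503], [633.7, 246.1])]
grey [([296, 0, 22, 168, 960], [306.9, 79.9]), ([585, 79, 55, 160, 1788], [614.7, 164.9]), ([277, 246, 17, 49, 318], [286.2, 268.2])]
[-0.04661893 -0.02071968  0.23270994]
```

```bash
python3 -m pendant '[-0.05,-0.02,0.1,0,0, 0,0,0.06,0,0, 0,0,0,0,0, 0,0,0,0,0]'|egrep 'pos|_force|wid'; python3 -m pendant '[0,0,0.04,0,0, 0,0,0,0,0]'|egrep 'pos|_force|wid'; python3 -m pendant '[0,0,0.03,0,0, 0,0,0,0,0]'|egrep 'pos|_force|wid'
```

```text
tcp_pos: [0.4095, 0.2293, 0.0967]
contact_force: [-0.4, 0.7, -1.7]
gripper_width: 0.21
finger_force: 117.4
tcp_pos: [0.4095, 0.2292, 0.0942]
contact_force: [-0.6, -0.2, -1.8]
gripper_width: 0.211
finger_force: 117.3
tcp_pos: [0.4096, 0.2292, 0.0925]
contact_force: [-0.1, 0.4, -1.3]
gripper_width: 0.22
finger_force: 117.6
```

```bash
python3 -m pendant '[0,0,0.03,0,0, 0,0,0,0,0]'|egrep 'pos|_force|wid'; python3 -m pendant '[0,0,0.03,0,0, 0,0,0,0,0]'|egrep 'pos|_force|wid'
python3 - <<'E'
from h import *
d=cam('wrist'); e=cam('scene'); b=cam('side')
s=cv2.resize(e['frame'][160:235,300:420],(480,300),interpolation=cv2.INTER_CUBIC); c=cv2.resize(b['frame'][160:300,290:390],(320,448),interpolation=cv2.INTER_CUBIC)[:300]; w=cv2.resize(d['frame'][180:400,180:480],(409,300))
top=np.hstack([s,c]); bot=np.hstack([w,np.zeros((300,391,3),np.uint8)])
cv2.imwrite('pics/edge.png',cv2.cvtColor(np.vstack([top,bot]),cv2.COLOR_RGB2BGR))
E
```

```text
tcp_pos: [0.4097, 0.2293, 0.0909]
contact_force: [-1.0, 2.3, 2.7]
gripper_width: 0.216
finger_force: 118.1
tcp_pos: [0.4098, 0.2294, 0.0893]
contact_force: [-2.3, 4.3, 7.6]
gripper_width: 0.215
finger_force: 118.8
```

View pics/edge.png

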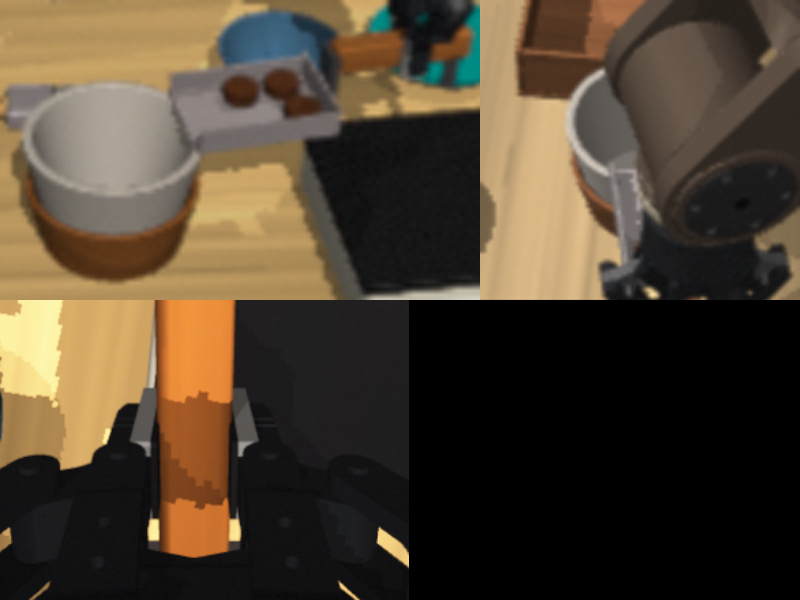

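Edge is on the rim with the three cakes still aboard. Checking the corner radii from the scene pixels.

```bash
python3 - <<'E'
from h import *
e=cam('scene')
for z,pts in ((.103,[(300+198/4,160+150/4)]),(.122,[(300+172/4,160+74/4),(300+192/4,160+128/4)])):
    for p in pts:
        q=onz(e,*p,z)[:2]; print(q, np.hypot(*(q-[.4577,.0034])))
f=np.array([.208,-.978]); l=np.array([.978,.208])
for s in (.177,.180,.184):
    m=np.array([.4097,.2293])+f*s; print(s,m,[np.hypot(*(m+k*l-[.4577,.0034])).round(4) for k in (-.038,0,.038)])
E
```

```text
[0.48283618 0.06512881] 0.06665037994159587
[0.41510039 0.05154328] 0.0642845389665522
[0.48106855 0.06007439] 0.06130314341053533
0.177 [0.446516 0.056194] [np.float64(0.066), np.float64(0.054), np.float64(0.066)]
0.18 [0.44714 0.05326] [np.float64(0.0635), np.float64(0.051), np.float64(0.0636)]
0.184 [0.447972 0.049348] [np.float64(0.0604), np.float64(0.047), np.float64(0.0604)]
```

Corners land at 64–66 mm radius, on the rim. The tool can't tilt, so the handle has to pivot in lightly closed pads. Trying the first few degrees at 20 N.

```bash
python3 -m pendant '[0,0,0,0,0, 0,0,0,0,0, 0,0,0,0,0]' 20|egrep 'pos|_force|wid'; python3 -m pendant '[-0.04,0,-0.12,0,0, -0.04,0,-0.12,0,0, 0,0,0,0,0]' 20|egrep 'pos|_force|wid'; cp /dev/null /dev/null; cat > hs.py <<'E'
from h import *
e=cam('scene'); hsv=cv2.cvtColor(e['frame'],cv2.COLOR_RGB2HSV)
m=cv2.inRange(hsv,(3,110,25),(15,255,95))[:, :]; k,l,st,c=cv2.connectedComponentsWithStats(m[150:235,340:440])
print('dark',[(st[i].tolist()) for i in range(1,k) if st[i,4]>12])
m=cv2.inRange(hsv,(8,150,100),(16,255,255)); k,l,st,c=cv2.connectedComponentsWithStats(m[140:200,370:440])
for i in range(1,k):
    if st[i,4]>25:
        ys,xs=np.where(l==i); pf=np.polyfit(xs,ys,1); print('handle',st[i].tolist(),'slope',pf[0].round(3))
E
python3 hs.py
```

```text
tcp_pos: [0.4098, 0.2294, 0.0894]
contact_force: [-2.0, 4.8, 8.3]
gripper_width: 0.212
finger_force: 118.8
tcp_pos: [0.4107, 0.2243, 0.1038]
contact_force: [0.0, -0.4, -2.3]
gripper_width: 0.214
finger_force: 117.4
dark [[25, 25, 14, 11, 85], [15, 26, 8, 7, 46], [0, 65, 6, 11, 39]]
handle [38, 23, 8, 8, 38] slope -0.544
handle [12, 24, 17, 11, 130] slope -0.1cp: '/dev/null' and '/dev/null' are the same file
```

The grip stays at 117 N until the fingers get a new target. I'll go back to the rim and ease the grip through the opening command.

```bash
python3 -m pendant '[0.04,0,0.12,0,0, 0.04,0,0.1,0,0, 0,0,0,0,0]' 20|egrep 'pos|_force|wid'; python3 -m pendant '[0,0,0,0,0.2, 0,0,0,0,0.2]' 20|egrep 'pos|_force|wid'
```

```text
tcp_pos: [0.4095, 0.2293, 0.0898]
contact_force: [-1.4, 0.5, 5.2]
gripper_width: 0.214
finger_force: 118.6
tcp_pos: [0.4096, 0.2292, 0.0902]
contact_force: [-0.5, 0.9, 3.8]
gripper_width: 0.215
finger_force: 118.4
```

```bash
python3 -m pendant '[0,0,0,0,0.225, 0,0,0,0,0.225]' 20|egrep 'pos|_force|wid'; python3 -m pendant '[0,0,0,0,0.232, 0,0,0,0,0.232]' 20|egrep 'pos|_force|wid'
```

```text
tcp_pos: [0.4095, 0.2291, 0.0901]
contact_force: [-0.4, -0.4, 0.8]
gripper_width: 0.227
finger_force: 43.0
tcp_pos: [0.4094, 0.2291, 0.09]
contact_force: [-0.5, -0.4, -1.5]
gripper_width: 0.23
finger_force: 10.2
```

The grip eased to 10 N. Now lift the handle along the arc.

```bash
python3 -m pendant '[-0.035,0,-0.12,0,0.232, -0.04,0,-0.12,0,0.232, 0,0,0,0,0.232]'|egrep 'pos|_force|wid';  python3 hs.py
```

```text
tcp_pos: [0.4108, 0.2248, 0.1053]
contact_force: [-0.1, 1.5, -0.5]
gripper_width: 0.237
finger_force: 10.1
dark [[67, 11, 9, 9, 14], [26, 26, 14, 11, 86], [16, 28, 8, 7, 48], [0, 65, 6, 11, 38]]
handle [38, 22, 9, 8, 31] slope -0.627
handle [12, 24, 18, 11, 137] slope -0.138
```

```bash
python3 -m pendant '[-0.05,0,-0.125,0,0.232, -0.05,0,-0.125,0,0.232, -0.06,0,-0.12,0,0.232, -0.06,0,-0.12,0,0.232, 0,0,0,0,0.232]'|egrep 'pos|_force|wid';  python3 hs.py
```

```text
tcp_pos: [0.4135, 0.2117, 0.1346]
contact_force: [0.1, 0.4, -0.4]
gripper_width: 0.234
finger_force: 10.1
dark [[64, 2, 9, 10, 17], [25, 22, 13, 12, 88], [15, 26, 8, 7, 48], [0, 64, 7, 12, 41]]
handle [35, 13, 10, 9, 28] slope -0.636
handle [8, 16, 19, 14, 147] slope -0.29
```

Tilting as planned, about 15°. Continuing.

```bash
python3 -m pendant '[-0.07,0,-0.115,0,0.232, -0.07,0,-0.115,0,0.232, -0.08,0,-0.107,0,0.232, -0.08,0,-0.107,0,0.232, -0.087,0,-0.1,0,0.232, -0.087,0,-0.1,0,0.232, 0,0,0,0,0.232, 0,0,0,0,0.232]'|egrep 'pos|_force|wid';  python3 hs.py
```

```text
tcp_pos: [0.4193, 0.1841, 0.1727]
contact_force: [0.3, 0.5, 0.0]
gripper_width: 0.231
finger_force: 10.3
dark [[69, 11, 6, 8, 38], [0, 64, 7, 12, 40]]
handle [1, 7, 18, 17, 157] slope -0.476
```

```bash
python3 -m pendant '[-0.097,0,-0.092,0,0.232, -0.097,0,-0.092,0,0.232, -0.103,0,-0.084,0,0.232, -0.103,0,-0.084,0,0.232, 0,0,0,0,0.232, 0,0,0,0,0.232, 0,0,0,0,0.232]'|egrep 'pos|_force|wid';  python3 hs.py
```

```text
tcp_pos: [0.4241, 0.1607, 0.1936]
contact_force: [0.5, 0.1, -3.1]
gripper_width: 0.235
finger_force: 10.2
dark [[69, 11, 6, 8, 37], [0, 64, 7, 12, 38]]
handle [0, 3, 11, 18, 126] slope -0.649
```

No cakes show on the blade at 30–40°. Reversing the arc to bring the shovel level.

```bash
python3 -m pendant '[0.103,0,0.084,0,0.232, 0.103,0,0.084,0,0.232, 0.097,0,0.092,0,0.232, 0.097,0,0.092,0,0.232, 0.087,0,0.1,0,0.232, 0.087,0,0.1,0,0.232, 0.08,0,0.107,0,0.232, 0.08,0,0.107,0,0.232]'|egrep 'pos|_force|wid'; python3 hs.py;  python3 -m pendant '[0.07,0,0.115,0,0.232, 0.07,0,0.115,0,0.232, 0.06,0,0.12,0,0.232, 0.06,0,0.12,0,0.232, 0.05,0,0.125,0,0.232, 0.05,0,0.125,0,0.232, 0.04,0,0.12,0,0.232, 0.035,0,0.12,0,0.232, 0,0,0,0,0.232]'|egrep 'pos|_force|wid'; python3 hs.py
```

```text
tcp_pos: [0.4149, 0.2039, 0.1473]
contact_force: [0.2, -1.7, -0.8]
gripper_width: 0.235
finger_force: 9.7
dark [[69, 12, 6, 7, 26], [0, 65, 6, 11, 38]]
handle [33, 9, 10, 9, 29] slope -0.664
handle [6, 14, 18, 14, 149] slope -0.316
tcp_pos: [0.4094, 0.2293, 0.0897]
contact_force: [0.2, -0.3, -1.9]
gripper_width: 0.235
finger_force: 9.3
dark [[0, 65, 6, 11, 40]]
handle [39, 27, 8, 8, 38] slope -0.49
handle [13, 28, 18, 11, 138] slope -0.084
```

```bash
python3 -m pendant '[0,0,0,0,0, 0,0,0,0,0, 0,0,0,0,0, 0,0,-0.15,0,0, 0,0,-0.2,0,0]' 80|egrep 'pos|_force|wid'; python3 -m pendant '[0.3,0.15,0,0,0, 0.4,0.2,0,0,0, 0.4,0.2,0,0,0, 0.4,0.2,0,0,0, 0.3,0.15,0,0,0, 0.17,0.1,0,0,0, 0,0,0,0,0]'|egrep 'pos|_force|wid'; python3 bl.py; python3 -c "
from h import *
print(tool([.4432,.3574,.0565]))"
```

```text
tcp_pos: [0.4095, 0.2292, 0.1119]
contact_force: [-0.7, 0.9, -2.2]
gripper_width: 0.221
finger_force: 79.0
tcp_pos: [0.4435, 0.358, 0.111]
contact_force: [-0.5, -0.4, -1.9]
gripper_width: 0.22
finger_force: 79.1
brown [([293, 159, 59, 210, 5724], [319.7, 271.0]), ([0, 182, 14, 32, 344], [5.5, 199.3]), ([532, 327, 108, 63, 2989], [587.5, 357.2])]
grey [([488, 234, 41, 92, 1587], [508.2, 277.5])]
[ 9.12173098e-04 -4.50127932e-04  9.07996574e-01]
```

```bash
python3 -m pendant '[0,0,0.3,0,0, 0,0,0.3,0,0, 0,0,0.15,0,0, 0,0,0.08,0,0, 0,0,0,0,0]'|egrep 'pos|_force|wid'; python3 -m pendant '[0,0,0.05,0,0, 0,0,0.03,0,0, 0,0,0,0,0]'|egrep 'pos|_force|wid'; python3 hs.py
```

```text
tcp_pos: [0.4436, 0.3572, 0.0615]
contact_force: [0.3, -0.0, -2.0]
gripper_width: 0.221
finger_force: 79.0
tcp_pos: [0.4441, 0.3572, 0.0588]
contact_force: [-2.9, -7.3, 21.6]
gripper_width: 0.217
finger_force: 82.6
dark [[69, 11, 6, 8, 37], [87, 38, 13, 6, 19], [0, 64, 7, 12, 40]]
handle [56, 42, 14, 11, 106] slope -0.038
```

```bash
python3 -m pendant '[0,0,-0.02,0,0.22, 0,0,0,0,0.23, 0,0,0,0,0.24, 0,0,0,0,0.3, 0,0,0,0,0.6, 0,0,0,0,0.6]'|egrep 'pos|_force|wid'; python3 -m pendant '[0,0,-0.4,0,0.6, 0,0,-0.8,0,0.6, 0,0,-0.9,0,0.6, 0,0,-0.9,0,0.8, -0.5,0,-0.5,0,1, 0,0,0,0,1]'|egrep 'pos|_force|wid'; python3 - <<'E'
from h import *
d=cam('wrist'); save(d,'sh2.png'); hsv=cv2.cvtColor(d['frame'],cv2.COLOR_RGB2HSV)
m=cv2.inRange(hsv,(4,110,60),(16,255,255)); k,l,st,c=cv2.connectedComponentsWithStats(m)
for i in np.argsort(-st[1:,4])[:8]+1: print(st[i],c[i].round(1),onz(d,*c[i],.12)[:2].round(3))
g=cv2.inRange(hsv,(0,0,70),(179,70,255)); k,l,st,c=cv2.connectedComponentsWithStats(g)
for i in np.argsort(-st[1:,4])[:2]+1: print('grey',st[i],c[i].round(1),onz(d,*c[i],.075)[:2].round(3))
E
```

```text
tcp_pos: [0.4435, 0.3574, 0.0576]
contact_force: [0.5, -0.3, -0.2]
gripper_width: 0.596
finger_force: 0.0
tcp_pos: [0.4506, 0.3273, 0.27]
contact_force: [-0.3, 0.3, -0.4]
gripper_width: 0.998
finger_force: 0.0
[  547    42    93   199 11589] [606.  156.4] [0.703 0.4  ]
[ 311   90   22  119 2489] [321.3 148. ] [0.445 0.353]
[ 384  335   63   48 1807] [415.1 355.4] [0.591 0.154]
[471 235  60  57 637] [501.1 259.7] [0.644 0.281]
[228 349  80  33 381] [263.3 361.8] [0.431 0.112]
[ 18 289  10   7  31] [ 22.5 292.1] [0.177 0.147]
[ 17 331   8  12  29] [ 20.  337.6] [0.174 0.091]
[ 27 296   8  14  24] [ 30.2 302.3] [0.185 0.137]
grey [ 285  205   73   90 5702] [320.9 247.2] [0.469 0.238]
grey [ 419  159   36   94 1670] [436.6 204.6] [0.582 0.313]
```

The shovel is back flat on the platform with a clean blade. Next, check the liner's contents and find the lid.

```bash
python3 -m pendant '[-0.88,0.18,0,0,1, -0.88,0.18,0,0,1, -0.88,0.18,0,0,1, -0.88,0.18,0,0,1, -0.88,0.18,0,0,1, -0.88,0.18,0,0,1, 0,0,0,0.7,1, 0,0,0,0.7,1, 0,0,0,0,1, 0,0,0,0,1]'|egrep 'pos|_force|wid'; cat > top.py <<'E'
from circ import *
d=cam('wrist'); save(d,'top%d.png'%int(observe()['t'])); hsv=cv2.cvtColor(d['frame'],cv2.COLOR_RGB2HSV)
u=px(d,[.4577,.0034,.101]); p=ringpts(d,u,59,(0,0,100),(179,60,255),1.15); print('rim',len(p),fit(d,p,.101,.068))
q=px(d,[.4577,.0034,.02]); print(u,q)
m=cv2.inRange(hsv,(3,90,20),(16,255,140)); mm=np.zeros_like(m); cv2.circle(mm,(int(q[0]),int(q[1])),38,255,-1); k,l,st,c=cv2.connectedComponentsWithStats(m&mm)
print('in liner',[(st[i].tolist()) for i in range(1,k) if st[i,4]>30])
m=cv2.inRange(hsv,(4,170,30),(15,255,255)); k,l,st,c=cv2.connectedComponentsWithStats(m)
for i in np.argsort(-st[1:,4])[:6]+1: print('brown',st[i],c[i].round(1),onz(d,*c[i],.019)[:2].round(3))
E
python3 top.py
```

```text
tcp_pos: [0.5792, 0.0322, 0.2669]
contact_force: [-0.4, 0.5, -0.1]
gripper_width: 1.001
finger_force: 0.0
rim 72 (array([0.4617, 0.0032, 0.0643]), np.float64(0.0208))
(np.float64(200.9845140919594), np.float64(201.04208436797498)) (np.float64(222.92193674014825), np.float64(182.89607648364017))
in liner [[193, 165, 23, 23, 366], [226, 187, 20, 23, 341], [203, 190, 23, 22, 337]]
brown [  198   251   126   124 12171] [265.3 310.3] [ 0.502 -0.175]
brown [ 339   86  113  112 9877] [394.9 141.5] [0.665 0.054]
brown [ 482  259   99   65 1000] [539.3 274. ] [ 0.865 -0.118]
brown [195 130  76  72 525] [244.2 153.5] [0.486 0.039]
brown [194 166  20  21 299] [203.1 176.8] [0.434 0.011]
brown [165 257  22  23 209] [174.4 267.7] [ 0.385 -0.111]
```

All three cakes are in the liner. Pin down the lid and the rim.

```bash
python3 - <<'E'
from circ import *
d=cam('wrist'); hsv=cv2.cvtColor(d['frame'],cv2.COLOR_RGB2HSV); m=cv2.inRange(hsv,(4,170,30),(15,255,255))
q=[]
for a in np.radians(np.arange(0,360,5)):
    for r in np.arange(75,40,-.5):
        u,v=395.5+r*np.cos(a),142+r*np.sin(a)
        if m[int(v),int(u)]: q.append((u,v)); break
c=fit(d,q,.0185,.067); print('lid',c)
k=px(d,[*c[0][:2],.04]); V=hsv[...,2]; x,y=map(int,k); dm=((V<75)&(m>0)).astype(np.uint8)[y-25:y+25,x-25:x+25]; n,l,s,cc=cv2.connectedComponentsWithStats(dm); print(k,[(s[i].tolist(),(cc[i]+[x-25,y-25]).round(1).tolist(),onz(d,*(cc[i]+[x-25,y-25]),.045)[:2].round(3).tolist()) for i in range(1,n) if s[i,4]>20])
u=px(d,[.4577,.0034,.101]); p=ringpts(d,u,59,(0,0,100),(179,60,255),1.1)
for _ in range(3):
    f=fit(d,p,.101,.068)[0]; p=[w for w in p if abs(np.hypot(*(onz(d,*w,.101)[:2]-f[:2]))-f[2])<.004]
print('rim',len(p),fit(d,p,.101,.068))
print(tool([*c[0][:2],.02]))
E
```

```text
lid (array([0.6659, 0.0505, 0.0661]), np.float64(0.0011))
(np.float64(398.7761815452811), np.float64(146.6328805442211)) [([0, 14, 39, 24, 711], [391.5, 146.2], [0.657, 0.052])]
rim 58 (array([0.4598, 0.003 , 0.0642]), np.float64(0.0027))
[0.30368632 1.44712655 4.12247739]
```

```bash
python3 -m pendant '[0.15,0.72,0,0,0.6, 0.15,0.72,0,0,0.6, 0,0,0.9,0,0.6, 0,0,0.9,0,0.6, 0,0,0.9,0,0.6, 0,0,0.7,0,0.6, 0,0,0.5,0,0.6, 0,0,0.3,0,0.6, 0,0,0,0,0.6]'|egrep 'pos|_force|wid'; python3 -c "
from h import *
print(tool([.666,.0503,-.011]))"
```

```text
tcp_pos: [0.6654, 0.0499, 0.015]
contact_force: [-0.3, 0.1, 0.1]
gripper_width: 0.597
finger_force: 0.0
[0.00703923 0.01122432 0.43258377]
```

```bash
python3 -m pendant '[0,0,0.2,0,0.6, 0,0,0.22,0,0.6, 0,0,0,0,0.6]'|egrep 'pos|_force|wid'; python3 -m pendant '[0,0,0,0,0, 0,0,0,0,0, 0,0,0,0,0, 0,0,0,0,0, 0,0,0,0,0]' 50|egrep 'pos|_force|wid'
```

```text
tcp_pos: [0.6652, 0.0498, -0.0103]
contact_force: [0.5, 0.0, -0.5]
gripper_width: 0.598
finger_force: 0.0
tcp_pos: [0.666, 0.0497, -0.0088]
contact_force: [-1.2, 0.4, 5.8]
gripper_width: 0.281
finger_force: 49.5
```

```bash
python3 -m pendant '[0,0,-0.2,0,0, 0,0,-0.4,0,0, 0,0,-0.7,0,0, 0,0,-0.8,0,0, 0,0,-0.8,0,0, 0,0,-0.6,0,0, 0,0,0,0,0]' 70|egrep 'pos|_force|wid';  python3 -m pendant '[-0.13,-0.5,0,0,0, -0.13,-0.6,0,0,0, -0.13,-0.7,0,0,0, -0.13,-0.7,0,0,0, -0.13,-0.6,0,0,0, -0.12,-0.37,0,0,0, 0,0,0,0,0]'|egrep 'pos|_force|wid'; python3 -c "
from h import *
print(tool([.4577,.0034,.1]))
from circ import *
d=cam('wrist'); e=cam('scene'); save(e,'lid.png')
hsv=cv2.cvtColor(e['frame'],cv2.COLOR_RGB2HSV); m=cv2.inRange(hsv,(0,0,110),(179,60,255)); u=px(e,[.4577,.0034,.101])
for z in (.101,):
  P=[]
  import numpy as np
  for a in np.radians(range(0,181,10)):
    for r in np.arange(34,10,-.5):
      x,y=u[0]+r*np.cos(a),u[1]+r*np.sin(a)
      if m[int(y),int(x)]: P.append((x,y)); break
print(u,np.round(P,1).tolist())
"
```

```text
tcp_pos: [0.6666, 0.0498, 0.2041]
contact_force: [-0.4, 0.7, -1.8]
gripper_width: 0.277
finger_force: 68.8
tcp_pos: [0.4562, 0.0033, 0.2002]
contact_force: [0.0, 1.0, -1.3]
gripper_width: 0.278
finger_force: 69.0
[1.15856580e-03 2.80215813e-02 1.67003089e+00]
(np.float64(327.692465575841), np.float64(193.21976166094967)) [[350.7, 193.2], [350.8, 197.3], [348.8, 200.9], [346.3, 204.0], [343.8, 206.7], [341.8, 210.1], [339.9, 214.4], [336.2, 216.7], [332.0, 217.8], [327.7, 217.7], [323.4, 217.8], [319.1, 216.7], [318.2, 209.7], [316.1, 207.0], [313.1, 205.4], [310.4, 203.2], [308.4, 200.2], [306.0, 197.0], [306.2, 193.2]]
```

```bash
python3 -m pendant '[0,0.03,0.4,0,0, 0,0,0.5,0,0, 0,0,0.4,0,0, 0,0,0.2,0,0, 0,0,0.2,0,0, 0,0,0.1,0,0, 0,0,0,0,0]'|egrep 'pos|_force|wid'; python3 -m pendant '[0,0,0.08,0,0, 0,0,0.05,0,0, 0,0,0,0,0]'|egrep 'pos|_force|wid'
```

```text
tcp_pos: [0.4595, 0.0034, 0.0926]
contact_force: [-1.2, -0.5, -1.2]
gripper_width: 0.279
finger_force: 69.0
tcp_pos: [0.4593, 0.0035, 0.0847]
contact_force: [-0.5, -0.3, -2.0]
gripper_width: 0.272
finger_force: 69.0
```

```bash
python3 -m pendant '[0,0,0.04,0,0, 0,0,0,0,0]'|egrep 'pos|_force|wid'; python3 -m pendant '[0,0,0.04,0,0, 0,0,0,0,0]'|egrep 'pos|_force|wid'
```

```text
tcp_pos: [0.4594, 0.0034, 0.0823]
contact_force: [0.6, 0.5, -2.3]
gripper_width: 0.28
finger_force: 69.0
tcp_pos: [0.4596, 0.0034, 0.082]
contact_force: [-9.4, 1.6, 34.5]
gripper_width: 0.277
finger_force: 72.8
```

It seated at exactly the predicted height. Releasing and going to look at the cartons.

```bash
python3 -m pendant '[0,0,-0.03,0,0.3, 0,0,0,0,0.45, 0,0,0,0,0.6, 0,0,0,0,0.6, 0,0,-0.5,0,0.6, 0,0,-0.8,0,0.7, 0,0,-0.8,0,1, 0,0,-0.8,0,1, 0,0,0,0,1]'|egrep 'pos|_force|wid'; python3 - <<'E'
from circ import *
d=cam('wrist'); save(d,'lid2.png'); hsv=cv2.cvtColor(d['frame'],cv2.COLOR_RGB2HSV); m=cv2.inRange(hsv,(4,170,30),(15,255,255))
u=px(d,[.4594,.0034,.11]); q=[]
for a in np.radians(np.arange(0,360,5)):
    for r in np.arange(80,40,-.5):
        x,y=u[0]+r*np.cos(a),u[1]+r*np.sin(a)
        if 0<=y<400 and m[int(y),int(x)]: q.append((x,y)); break
for _ in range(3):
    f=fit(d,q,.1095,.067); q=[w for w in q if abs(np.hypot(*(onz(d,*w,.1095)[:2]-f[0][:2]))-f[0][2])<.004]
print(u,len(q),f)
E
python3 -m pendant '[-0.95,0.08,0,0,1, -0.95,0.08,0,0,1, -0.95,0.08,0,0,1, -0.95,0.08,0,0,1, -0.95,0.08,0,0,1, -0.95,0.08,0,0,1, 0,0,0,0,1]'|egrep 'pos|_force'; python3 - <<'E'
from circ import *
d=cam('wrist'); save(d,'ca.png'); hsv=cv2.cvtColor(d['frame'],cv2.COLOR_RGB2HSV)
m=cv2.inRange(hsv,(8,90,60),(20,255,255)); T=[px(d,p) for p in ([.362,-.432,.012],[.614,-.432,.012],[.614,-.31,.012],[.362,-.31,.012])]; print(np.round(T))
mm=np.zeros_like(m); cv2.fillPoly(mm,[np.int32(T)],255); k,l,st,c=cv2.connectedComponentsWithStats(m&mm)
for i in range(1,k):
    if st[i,4]>150: 
        ys,xs=np.where(l==i); r=cv2.minAreaRect(np.float32(np.c_[xs,ys])); print(st[i].tolist(),r,[onz(d,*b,.048)[:2].round(3).tolist() for b in cv2.boxPoints(r)])
E
```

```text
tcp_pos: [0.4605, 0.0034, 0.2586]
contact_force: [-0.5, -0.5, -1.1]
gripper_width: 0.997
finger_force: 0.0
(np.float64(319.8876875457754), np.float64(176.59855459500767)) 38 (array([0.46  , 0.0048, 0.0657]), np.float64(0.0007))
tcp_pos: [0.4876, -0.3415, 0.2529]
contact_force: [-0.5, 1.0, -0.6]
finger_force: 0.0
[[223. 233.]
 [424. 232.]
 [432. 134.]
 [214. 134.]]
[214, 133, 218, 100, 2757] ((322.5, 182.5), (99.0, 217.0), 90.0) [[0.373, -0.305], [0.602, -0.306], [0.611, -0.418], [0.363, -0.417]]
[219, 172, 61, 42, 1679] ((248.61769104003906, 189.5294189453125), (55.298118591308594, 37.107948303222656), 14.03624439239502) [[0.37, -0.38], [0.383, -0.339], [0.441, -0.354], [0.429, -0.396]]
```

```bash
python3 - <<'E'
from circ import *
d=cam('wrist'); hsv=cv2.cvtColor(d['frame'],cv2.COLOR_RGB2HSV)
m=cv2.inRange(hsv,(8,90,60),(20,255,255)); T=np.array([px(d,p) for p in ([.368,-.426,.004],[.608,-.426,.004],[.608,-.318,.004],[.368,-.318,.004])])
mm=np.zeros_like(m); cv2.fillPoly(mm,[np.int32(T)],255); m=cv2.morphologyEx(m&mm,cv2.MORPH_OPEN,np.ones((3,3))); k,l,st,c=cv2.connectedComponentsWithStats(m)
for i in range(1,k):
    if st[i,4]>150: 
        ys,xs=np.where(l==i); r=cv2.minAreaRect(np.float32(np.c_[xs,ys])); print(st[i].tolist(),np.round(r[0]),np.round(r[1]),r[2],[onz(d,*b,.048)[:2].round(3).tolist() for b in cv2.boxPoints(r)])
        x,y,w,h=st[i][:4]; cx,cy=map(int,r[0]); print('V col',[int(hsv[v,cx,2]) for v in range(y-2,y+h+4,2)]); print('V row',[int(hsv[cy,u,2]) for u in range(x-6,x+w+6,3)])
E
```

```text
[373, 161, 49, 43, 1446] [400. 181.] [49. 33.] 16.927513122558594 [[0.542, -0.366], [0.551, -0.331], [0.603, -0.347], [0.595, -0.382]]
V col [94, 91, 53, 68, 105, 110, 118, 119, 120, 122, 124, 121, 130, 145, 142, 135, 133, 126, 124, 104, 91, 94, 102, 114, 108]
V row [62, 39, 57, 106, 145, 149, 149, 147, 140, 136, 132, 121, 118, 120, 117, 112, 115, 113, 114, 114, 111]
[225, 174, 53, 41, 1523] [248. 194.] [55. 31.] 15.255120277404785 [[0.37, -0.379], [0.381, -0.346], [0.439, -0.362], [0.428, -0.396]]
V col [53, 58, 56, 80, 93, 128, 135, 141, 138, 139, 141, 139, 138, 143, 142, 135, 135, 138, 140, 111, 109, 109, 111, 110]
V row [77, 137, 144, 148, 150, 146, 140, 135, 138, 139, 140, 139, 139, 136, 136, 134, 131, 129, 128, 81, 96, 97]
```

Two cartons: B at (0.4045,-0.371) and A near (0.574,-0.357), both with the long axis about -16°. Turn the tool to match.

```bash
python3 -m pendant '[0,0,0,-0.96,1, 0,0,0,-0.97,1, 0,0,0,-0.97,1, 0,0,0,-0.97,0.65, 0,0,0,-0.97,0.65, 0,0,0,-0.97,0.65, 0,0,0,-0.97,0.65, 0,0,0,-0.97,0.65, 0,0,0,-0.97,0.65, 0,0,0,0,0.65]'|egrep 'pos|_force'; python3 -c "
from h import *
print(tool([.4045,-.371,-.018]),np.degrees(np.arctan2(*R.from_quat(observe()['tcp_rot']).as_matrix()[[1,0],0])),observe()['q'])"
```

```text
tcp_pos: [0.4884, -0.3371, 0.2555]
contact_force: [0.6, 0.8, 0.4]
finger_force: 0.0
[ 1.20110854 -0.90967351  4.55837567] 165.00364000397536 [-7.15409690e-01  3.94291603e-01  1.56259563e+00  5.05094471e-05
  1.18542854e+00 -2.02448905e+00]
```

```bash
python3 -m pendant '[0.6,-0.45,0,0,0.65, 0.6,-0.46,0,0,0.65, 0,0,0.9,0,0.65, 0,0,0.9,0,0.65, 0,0,0.9,0,0.65, 0,0,0.8,0,0.65, 0,0,0.5,0,0.65, 0,0,0.3,0,0.65, 0,0,0.2,0,0.65, 0,0,0.05,0,0.65]'|egrep 'pos|_force'; python3 -m pendant '[0,0,0,0,0, 0,0,0,0,0, 0,0,0,0,0, 0,0,0,0,0, 0,0,0,0,0]' 30|egrep 'pos|_force|wid';python3 -m pendant '[0,0,0,0,0, 0,0,-0.3,0,0, 0,0,-0.6,0,0, 0,0,-0.7,0,0, 0,0,-0.7,0,0, 0,0,-0.3,0,0, 0,0,0,0,0]' 30|egrep 'pos|_force|wid'; python3 -c "
from h import *
print(tool([.450,-.168,.15]))"
```

```text
tcp_pos: [0.4047, -0.3721, -0.0175]
contact_force: [-0.5, -0.5, 0.6]
finger_force: 0.0
tcp_pos: [0.4049, -0.3729, -0.0165]
contact_force: [-0.8, 1.0, 6.3]
gripper_width: 0.395
finger_force: 31.2
tcp_pos: [0.4049, -0.3729, 0.14]
contact_force: [0.3, -0.6, -1.5]
gripper_width: 0.395
finger_force: 30.5
[ 0.15952448  3.49327224 -0.17249795]
```

```bash
python3 -m pendant '[0.03,0.5,0,0,0, 0.03,0.7,0,0,0, 0.03,0.8,0,0,0, 0.03,0.8,0,0,0, 0.03,0.69,0,0,0, 0,0,0.7,0,0, 0,0,0.7,0,0, 0,0,0.5,0,0, 0,0,0.4,0,0, 0,0,0,0,0]'|egrep 'pos|_force|wid'; python3 -m pendant '[0,0,0.15,0,0, 0,0,0.05,0,0, 0,0,0,0,0]'|egrep 'pos|_force|wid'
```

```text
tcp_pos: [0.4489, -0.1673, -0.0012]
contact_force: [-0.1, 0.8, -0.6]
gripper_width: 0.393
finger_force: 30.5
tcp_pos: [0.4503, -0.1681, -0.011]
contact_force: [0.6, 0.6, -0.8]
gripper_width: 0.392
finger_force: 30.5
```

```bash
python3 -m pendant '[0,0,0.03,0,0.45, 0,0,0,0,0.6, 0,0,0,0,0.6, 0,0,-0.4,0,0.6, 0,0,-0.9,0,0.65, 0,0,-0.9,0,0.65, 0,0,-0.9,0,0.65, 0,0,-0.9,0,0.65, 0,0,0,0,0.65]'|egrep 'pos|_force|wid'; python3 -c "
from h import *
print(tool([.565,-.345,.23]))"
```

```text
tcp_pos: [0.4514, -0.1686, 0.2306]
contact_force: [0.2, 0.4, -1.2]
gripper_width: 0.65
finger_force: 0.0
[-2.59054666 -2.34897389  0.0329688 ]
```

```bash
python3 -m pendant '[-0.65,-0.58,0,0,0.65, -0.65,-0.59,0,0,0.65, -0.65,-0.59,0,0,0.65, -0.64,-0.59,0,0,0.65, 0,0,0,0,0.65, 0,0,0,0,0.65]'|egrep 'pos|_force|wid'; python3 - <<'E'
from circ import *
d=cam('wrist'); save(d,'ca2.png'); hsv=cv2.cvtColor(d['frame'],cv2.COLOR_RGB2HSV)
m=cv2.inRange(hsv,(8,90,60),(20,255,255)); T=np.array([px(d,p) for p in ([.368,-.426,.02],[.630,-.426,.02],[.630,-.308,.02],[.368,-.308,.02])])
mm=np.zeros_like(m); cv2.fillPoly(mm,[np.int32(T)],255); m=cv2.morphologyEx(m&mm,cv2.MORPH_OPEN,np.ones((5,5))); k,l,st,c=cv2.connectedComponentsWithStats(m)
for i in range(1,k):
    if st[i,4]>150: 
        ys,xs=np.where(l==i); r=cv2.minAreaRect(np.float32(np.c_[xs,ys])); b=[onz(d,*q,.048)[:2] for q in cv2.boxPoints(r)]; print(st[i].tolist(),np.round(r[0]),np.round(r[1]),r[2],np.round(b,3).tolist(),np.linalg.norm(b[0]-b[1]),np.linalg.norm(b[1]-b[2]),'mid',np.mean(b,0),tool([*np.mean(b,0),-.018]))
E
```

```text
tcp_pos: [0.5632, -0.3439, 0.2256]
contact_force: [0.2, 0.7, 1.2]
gripper_width: 0.655
finger_force: 0.0
[318, 30, 13, 34, 216] [324.  47.] [35.  6.] 75.96376037597656 [[0.436, -0.315], [0.436, -0.31], [0.466, -0.31], [0.465, -0.315]] 0.005715849317364332 0.029826476252081742 mid [ 0.45064651 -0.31257974] [1.94028955 0.01109672 4.07335211]
[264, 139, 104, 101, 4147] [308. 189.] [ 79. 106.] 75.42578887939453 [[0.536, -0.415], [0.537, -0.31], [0.62, -0.308], [0.62, -0.421]] 0.10579065533448664 0.08227634780238935 mid [ 0.57839657 -0.36354231] [-0.33622354 -0.25773826  4.07002755]
```

```bash
python3 - <<'E'
from circ import *
d=cam('wrist'); hsv=cv2.cvtColor(d['frame'],cv2.COLOR_RGB2HSV)
T=[px(d,p) for p in ([.362,-.432,.012],[.612,-.432,.012],[.612,-.311,.012],[.362,-.311,.012])]; print(np.round(T).tolist())
for v in range(120,260,4): print(v,''.join('%4d'%min(hsv[v,u,1],999) for u in range(252,392,6)))
E
```

```text
[[182.0, -9.0], [260.0, 225.0], [361.0, 199.0], [301.0, -46.0]]
120   26  26  31  31  28  28  30  25  30  25  30  30  29  29  30 124 135 138 141 144 139 141 140 142
124   28  29  32  30  28  31  27  33  31  31  30  34  28  27  29 126 130 142 141 142 141 141 142 140
128   26  27  31  30  28  26  30  30  33  28  34  28  28  28  30 131 133 144 141 140 139 142 139 141
132   26  30  28  31  30  31  31  28  28  25  31  25  28  28  29 129 134 141 140 141 144 141 141 144
136   27  29  30  29  31  29  30  31  26  31  28  27  29  29  27 113 142 140 142 141 144 142 139 140
140   29  30  28  26  28  28  33  31  33  28  25  28  29  27  30  63 142 141 143 143 141 140 142 145
144   27  28  28  29  30  27  33  31  31  31  25  30  30  29  29  27 142 141 141 142 143 141 143 140
148   27  29  29  29  30  29  35  31  27  30  29  31  32  30  29  29 144 141 141 142 144 142 144 141
152   31  28  27  29  26  27  33  28  93  75  73  74  60  28  31  28 144 144 143 143 144 145 145 141
156   30  29  29  30  29  29  28  32  99  99  75  82 110  29  27  30 145 145 145 141 144 141 142 143
160   28  29  30  29  26  
[... 1798 characters left out ...]
41 143 143 147 148 144 149 143 148 143 141 143 144 143 144 143 143 145 147 142 143 143 144 140
236  143 143 141 148 142 145 149 146 146 144 143 141 142 144 143 142 146 140 142 142 144 142 144 145
240  145 142 145 141 146 145 145 152 148 148 143 144 145 143 143 141 145 140 143 143 141 142 143 143
244  142 142 142 145 146 149 143 146 144 149 150 144 140 142 144 144 142 142 144 143 144 144 145 143
248  144 145 145 144 146 146 145 146  61 144 151 141 144 144 141 142 140 143 142 143 141 141 144 147
252  255 145 143 141 146 145 147 107 230  83 150 144 142 144 146 143 143 145 144 144 145 144 139  85
256   73 145 142 146 143 149 139 224 255 205 149 149 143 144 141 141 145 143 143 143 143 145 143   0
```

The saturated block at u 298–328, v 155–213 is the carton's top, already aligned with the tool.

```bash
python3 - <<'E'
from h import *
d=cam('wrist'); p=onz(d,313.5,185,.048); print(p,tool([p[0],p[1],-.018]),[onz(d,u,185,.048)[:2].round(4) for u in (298,329)])
E
```

```text
[ 0.57481194 -0.35638977  0.048     ] [-0.23915537 -0.15773695  4.08532176] [array([ 0.5707, -0.3718]), array([ 0.5789, -0.341 ])]
```

```bash
python3 -m pendant '[-0.24,-0.16,0,0,0.65, 0,0,0.9,0,0.65, 0,0,0.9,0,0.65, 0,0,0.9,0,0.65, 0,0,0.6,0,0.65, 0,0,0.4,0,0.65, 0,0,0.25,0,0.65, 0,0,0.13,0,0.65, 0,0,0,0,0.65]'|egrep 'pos|_force'; python3 -m pendant '[0,0,0,0,0, 0,0,0,0,0, 0,0,0,0,0, 0,0,0,0,0, 0,0,0,0,0]' 30|egrep 'pos|_force|wid';python3 -m pendant '[0,0,0,0,0, 0,0,-0.3,0,0, 0,0,-0.6,0,0, 0,0,-0.7,0,0, 0,0,-0.7,0,0, 0,0,-0.3,0,0, 0,0,0,0,0]' 30|egrep 'pos|_force|wid'; python3 -c "
from h import *
print(tool([.537,-.168,.14]))"
```

```text
tcp_pos: [0.5753, -0.3575, -0.0174]
contact_force: [0.0, -0.4, 0.6]
finger_force: 0.0
tcp_pos: [0.5757, -0.3579, -0.0166]
contact_force: [-0.9, 1.5, 6.7]
gripper_width: 0.394
finger_force: 30.2
tcp_pos: [0.5754, -0.3576, 0.1394]
contact_force: [-0.3, -1.1, -0.6]
gripper_width: 0.395
finger_force: 29.6
[ 1.43679625  2.88685535 -0.01573083]
```

```bash
python3 -m pendant '[0.28,0.5,0,0,0, 0.3,0.6,0,0,0, 0.3,0.7,0,0,0, 0.3,0.7,0,0,0, 0.25,0.39,0,0,0, 0,0,0.7,0,0, 0,0,0.7,0,0, 0,0,0.5,0,0, 0,0,0.4,0,0, 0,0,0,0,0]'|egrep 'pos|_force|wid'; python3 -m pendant '[0,0,0.15,0,0, 0,0,0.07,0,0, 0,0,0,0,0]'|egrep 'pos|_force|wid'; python3 -m pendant '[0,0,0,0,0.45, 0,0,0,0,0.6, 0,0,0,0,0.6, 0,0,-0.4,0,0.6, 0,0,-0.9,0,0.65, 0,0,-0.9,0,0.65, 0,0,-0.9,0,0.65, 0,0,-0.9,0,0.65, 0.5,0,-0.5,0,0.65, 0,0,0,0,0.65]'|egrep 'pos|_force|wid'; python3 - <<'E'
from h import *
d=cam('wrist'); save(d,'end.png'); print('t',observe()['t']); e=cam('scene'); save(e,'end_s.png')
hsv=cv2.cvtColor(d['frame'],cv2.COLOR_RGB2HSV)
for p,z in (((.45,-.168),.05),((.537,-.168),.05),((.492,-.168),.006)): u=px(d,[*p,z]); print(np.round(u),hsv[int(u[1]),int(u[0])])
# compare first and last scene images: cartons, bystanders
a=cv2.imread('pics/scene0.png'); b=cv2.imread('pics/end_s.png'); df=(np.abs(a.astype(int)-b).max(2)>40).astype(np.uint8); df=cv2.morphologyEx(df,cv2.MORPH_OPEN,np.ones((3,3)))
k,l,st,c=cv2.connectedComponentsWithStats(df); print([(st[i].tolist()) for i in range(1,k) if st[i,4]>40])
E
python3 hs.py
```

```text
tcp_pos: [0.5355, -0.1671, -0.0025]
contact_force: [-0.0, -0.4, -0.5]
gripper_width: 0.395
finger_force: 29.7
tcp_pos: [0.5373, -0.1678, -0.0129]
contact_force: [0.1, -0.0, -0.9]
gripper_width: 0.398
finger_force: 29.7
tcp_pos: [0.5079, -0.1599, 0.2594]
contact_force: [0.1, 0.2, 0.1]
gripper_width: 0.65
finger_force: 0.0
t 57.05
[301. 115.] [ 16 175 134]
[323. 192.] [ 16 172 135]
[313. 148.] [ 13 223  55]
[[145, 0, 7, 8, 49], [187, 0, 14, 13, 98], [260, 0, 35, 34, 409], [223, 2, 26, 42, 262], [153, 6, 12, 5, 49], [134, 9, 9, 8, 46], [384, 15, 5, 18, 74], [159, 23, 15, 16, 95], [106, 26, 12, 8, 64], [232, 27, 41, 24, 614], [297, 29, 23, 24, 205], [356, 30, 13, 7, 88], [111, 35, 13, 7, 80], [387, 34, 5, 19, 76], [296, 57, 24, 15, 201], [384, 56, 7, 31, 177], [242, 64, 33, 10, 170], [354, 66, 13, 6, 77], [113, 71, 31, 20, 320], [243, 79, 30, 7, 118], [313, 83, 15, 4, 56], [286, 87, 13, 24, 157], [323, 86, 23, 20, 312], [120, 91, 14, 15, 115], [263, 91, 15, 18, 203], [360, 100, 30, 43, 654], [235, 110, 56, 70, 2317], [115, 113, 10, 12, 69], [152, 112, 66, 41, 1119], [340, 120, 25, 36, 393], [308, 123, 16, 6, 55], [303, 179, 49, 25, 608], [398, 192, 25, 13, 188], [198, 197, 19, 20, 255], [267, 201, 11, 8, 65], [309, 203, 38, 16, 344], [189, 229, 18, 25, 331], [247, 235, 52, 57, 2145], [325, 248, 50, 40, 1429]]
dark [[69, 11, 6, 8, 37], [88, 40, 12, 4, 18], [0, 65, 6, 11, 37]]
handle [56, 43, 14, 10, 107] slope -0.043
```

Both cartons are in the box, and none of the bystanders changed in the scene comparison. One last check on the lid, then hand in.

```bash
python3 - <<'E'
from h import *
e=cam('scene'); hsv=cv2.cvtColor(e['frame'],cv2.COLOR_RGB2HSV); m=cv2.inRange(hsv,(4,120,25),(16,255,255))
for t in range(0,360,45): print(t,np.round(px(e,[.46+.067*np.cos(np.radians(t)),.0045+.067*np.sin(np.radians(t)),.11])),end=' ')
u=px(e,[.46,.0045,.131]); print('\nknob',u)
for v in range(172,212,3): xs=np.where(m[v,295:365])[0]+295; print(v,xs.min() if len(xs) else None,xs.max() if len(xs) else None,len(xs))
d=cam('wrist'); print(len(d['frame'])); from cell import job_done; print(job_done())
E
```

```text
0 [330. 206.] 45 [346. 201.] 90 [351. 191.] 135 [343. 181.] 180 [327. 178.] 225 [311. 182.] 270 [305. 192.] 315 [312. 202.] 
knob (np.float64(328.2711227146367), np.float64(185.54169989283946))
172 None None 0
175 None None 0
178 327 329 3
181 314 341 28
184 311 347 37
187 308 349 42
190 306 350 45
193 295 351 47
196 295 350 45
199 295 349 43
202 295 346 37
205 295 349 33
208 295 349 7
211 295 348 6
400
the job is handed in; nothing more can be done
None
```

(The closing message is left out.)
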